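Unload the interlocked bangle dryer

ROBOT

A 6-joint arm with a two-finger parallel gripper is mounted at the origin on the work surface. World frame = base frame: x ahead of the robot, y to its left, z up, the work surface at z = 0. Lengths are in m, angles in rad, forces in N, time in s.
With the tool pointing down it reaches from about 0.25 to 0.725 m from the base axis. Payload 4 kg.
Tool frame: the origin (TCP) lies midway between the tips of the shut fingers; the grasp point (between the pads) lies 19 mm behind it (bot.grip_point_offset is the distance from the TCP to the grasp point, in m); z points along the fingers, y is the line along which they close (so a half turn about z gives the same grasp; the last joint's range is limited). The gripper opens to 85 mm and grips with 20 to 120 N. Pads are 22 mm wide; open, the fingers measure 114 mm over their backs; the gripper's body (76 mm by 85 mm) begins 54 mm behind the grasp point. The pads swing forward as they close: fully open they stand 13 mm farther back than shut.
Start: joints at [1.224, 0.241, 0.005, 1.335, 0, 1.571], TCP at [0.17, 0.47, 0.231] pointing down, gripper open.
Joint ranges: [-2.72, 2.72], [-1.05, 1.87], [-1.09, 1.28], [-1.99, 2.15], [-1.42, 1.44], [-3.14, 3.14]. Speed limits (rad/s): [2.79, 2.79, 3.14, 3.14, 3.14, 3.14].

INTERFACE

Orientations are given as a unit quaternion [x, y, z, w].
In Python, from workcell import bot gives the robot as it stands.
- The arm moves only by the tool step_arm, never from a script. Its argument "targets" is text: rows parted by semicolons, each of 7 numbers parted by spaces: the opening, from -1 (shut) to 1 (fully open), so that 0 is half open, then the shift along the world's x, y, z normalised to -1 to 1, where 1 is 0.5 m, then the turn, a rotation vector about the world's x, y, z normalised to -1 to 1, where 1 is pi/4 rad. In form: gripper x y z wx wy wz; .... A call has 1 to 10 rows; each row is the pose to reach, as a shift and turn from the pose commanded when the call began; what a row does not reach only later rows make up. A row lasts 1/12 s, in which the tool goes at most 41.7 mm and 7.16 degrees, less where a joint would pass 70% of its speed; a pose out of reach is approached as far as the arm can. A call with a number of a shift or a turn outside -1 to 1 is refused whole. A call with a gripper value outside its range is refused whole. The fingers move at their own pace and stop on an object; the grip force is fixed at half the most. Time passes only in rows, so rows that repeat a pose let the fingers close. It gives the time, the measured TCP pose, the force, the opening and the grip force at its end, in the units of the state.
- bot.get_obs(): the state, without advancing time (a new reading comes with each control period).
- bot.camera(name): name is "side" or "top" or "wrist"; returns the picture (420x560x3 uint8, red, green, blue); there is no depth.
- bot.camera_info(name): a dict with "vertical_fov" (degrees; the focal length in pixels is half the picture's height over the tangent of half this angle, whatever the lens; pixels are square), "cx", "cy" (the principal point, pixels), "pose" (4x4, takes a point from camera to world coordinates). Camera axes: x right, y up, looking along -z (the intrinsics and any distortion apply to the point x, -y, -z); pixel columns grow to the right and rows downward; lengths in m; the calibration is good to about 2 mm. A picture is of the moment at which its call begins: read the wrist's pose just before it. camera_info takes no time and is no camera call; for the wrist camera it gives the pose at the moment of the call.
- bot.job_done(): hands the job in; it is judged then, once.
The state is a dict: "clock": time; "joint_pos": joint angles; "joint_vel": joint speeds; "tau": joint torques, N m; "eef_pos": TCP position; "tool_rot": TCP orientation; "ft_force": force on the tool from outside, world axes, zero at the start; "ft_torque": the same for the moment, N m; "grip_width": finger opening in m; "grasp_force": force on a finger pad.
Only numpy, scipy, OpenCV 4.12 (cv2) and the standard library are available. Lean on these libraries where they do the work, as an engineer would, in place of code of your own. Each camera call takes 0.05 s, during which the arm holds its last target. There are 200 camera calls.

TASK

The jeweller's bench dryer has finished its run: switch its isolator fully off, which frees the interlocked lid catch, swing the catch clear and open the lid all the way. Lift every basket of bangles up off the rails it hangs on and stand it upright on the floor of the wooden tray, then shut the lid and turn the catch fully back over it, leaving the isolator off. Do not disturb the other things on the bench.

Things in the scene. Friction and masses are not known exactly. Their poses are not given: they have to be found in the camera images.
- dryer: Fixed bench dryer. Origin: middle of the tank's underside; x from its front (robot side) to its back, y along it. Steel tank 150 (x) by 250 (y) mm, rim 127 high, walls 5, inner floor 12 high. Grey control housing, equally high, at y = 125 to 240, bears two bar grips on upright spindles: catch at x -45, y 175; isolator at x 48, y 175. Inside, two 8 mm rails along y at x = +-52, tops at height 100
- isolator (a joint): Turn of the isolator: 0 = on (found within 0.05), 1.4 rad = fully off (stop). Grows clockwise seen from above; stays where left, friction 0.2 N m. A steel sector under it holds the catch until it is off; the released catch in turn keeps the isolator from going back on
- isolator_grip (a point): The isolator, of the two grips the one farther from the robot: a round grey switch 48 mm across with a black bar grip 56 long, 14 thick, 38 tall (heights 150 to 188 mm over the bench). Point: on the spindle axis, 14 mm below the bar's top, height 174. Its y axis lies along the bar and turns with it
- catch (a joint): Turn of the lid catch: 0 = locked, tongue over the lid (found within 0.05), 1.3 rad = fully released (stop), tongue pointing to the dryer's front; clear of the lid from 1.0. Grows clockwise seen from above; stays where left, friction 0.15 N m. While the isolator is on it moves only about 0.2 rad
- catch_grip (a point): The lid catch, the grip nearer the robot: a black bar 56 long, 14 thick, 38 mm tall (heights 168 to 206) on a flat steel tongue 18 mm wide right beneath it that reaches 66 mm from the spindle, over the lid's end. Point: on the spindle axis, 14 mm below the bar's top, height 192. Its y axis lies along the bar (tongue to -y) and turns with it
- lid (a joint): Opening of the lid: 0 = shut, 1.7 rad = fully open (stop), leaning back. Friction hinge, 0.75 N m plus up to 0.5 N m of weight: it stays at any angle. Its handle moves on an arc about the hinge
- lid_handle (a point): Middle of the lid's handle: a round black bar 12 mm thick, 100 long, parallel to the hinge, 40 mm out from the lid's front edge with 34 mm clear behind it. Shut: height 145, 190 mm before the hinge and 18 above it. Fully open: height about 315 mm
- lid_hinge (a point): Middle of the hinge line along the tank's far rim, height 127 mm; the hinge axis is its y axis. The lid: a clear pane in a steel frame, 150 by 250 mm, 33 thick
- basket1_mid (a point): Wire basket of bangles, 0.22 kg, 121 mm tall (None if absent). Mesh box 70 (x) by 46 (y), 45 tall; flat cross bar 128 (x) by 14, 75 to 81 over the underside, its ends hooked down 12 mm over the rails (a 15 mm lift frees it); black grip block 30 (x) by 14 (y), 81 to 121 over the underside. Point: centre, 60 over the underside; z up. Hangs with this point at height 85, the next basket 58 mm off in y
- basket2_mid (a point): Wire basket of bangles, 0.22 kg, 121 mm tall (None if absent). Mesh box 70 (x) by 46 (y), 45 tall; flat cross bar 128 (x) by 14, 75 to 81 over the underside, its ends hooked down 12 mm over the rails (a 15 mm lift frees it); black grip block 30 (x) by 14 (y), 81 to 121 over the underside. Point: centre, 60 over the underside; z up. Hangs with this point at height 85, the next basket 58 mm off in y
- basket3_mid (a point): Wire basket of bangles, 0.22 kg, 121 mm tall (None if absent). Mesh box 70 (x) by 46 (y), 45 tall; flat cross bar 128 (x) by 14, 75 to 81 over the underside, its ends hooked down 12 mm over the rails (a 15 mm lift frees it); black grip block 30 (x) by 14 (y), 81 to 121 over the underside. Point: centre, 60 over the underside; z up. Hangs with this point at height 85, the next basket 58 mm off in y
- basket4_mid (a point): Wire basket of bangles, 0.22 kg, 121 mm tall (None if absent). Mesh box 70 (x) by 46 (y), 45 tall; flat cross bar 128 (x) by 14, 75 to 81 over the underside, its ends hooked down 12 mm over the rails (a 15 mm lift frees it); black grip block 30 (x) by 14 (y), 81 to 121 over the underside. Point: centre, 60 over the underside; z up. Hangs with this point at height 85, the next basket 58 mm off in y
- tray_in (a point): Loose wooden tray, 0.9 kg, 270 (x) by 130 (y) by 24 mm, walls 5 mm; left or right of the dryer. Point: centre of its inner floor, 5 mm above the bench; x along its length. Four baskets fit in a row along x, 60 mm apart, cross bars crosswise over the walls
- turntable: Bystander: round soldering turntable 170 mm across, 50 high, on the side of the dryer opposite the tray. Origin: centre of its underside
- third_hand: Bystander: small stand with a clip on a rod, 135 mm tall, beyond the dryer. Origin: centre of its underside
- tub: Bystander: open white plastic tub 110 mm across, 65 high, beyond the dryer. Origin: centre of its underside

How it is judged:
By the outcome, as a careful person would: the job done as asked, in the order asked, and still so for the second after the job is handed in, with the robot touching nothing.
Of basket1, basket2, basket3, basket4 only 2 to 4 are there at a start; the rules pass over those that are not, and their reading is None.
At some moment in a run one of tray may be knocked a few centimetres aside while the robot is not near it.
Once in a run the grip may slacken for a moment while it holds something.
It also fails if it takes over 210 s, if anything falls off the work surface, if the arm or the gripper's body presses on something with over 40 N, if the wrist force passes 120 N, or if a joint passes its speed limit or range.

## Working session

There is one attempt and no reset: what is moved stays moved. The work goes in short steps, Python scripts to look and compute and a tool call to move; the robot and the scene stay as the last step left them, time stands still between calls to the robot, and variables do not carry over. Pictures are saved under pics/ and viewed, at most 14 in all, crops included, and the job is handed in when it is done.

Besides the shell and the picture viewer there is one more tool, called after "Request:" as name(argument=value, ...), one argument or row to a line, values as JSON. step_arm: Moves the arm, as the interface text tells. Scaled input: -1 to 1 covers 0.5 m each way for a shift and pi/4 rad each way for a turn. Its arguments: {"type":"object","properties":{"targets":{"type":"string"}},"required":["targets"]}

```bash
mkdir -p pics; ls
python3 - <<'E'
from workcell import bot
import cv2,numpy as np
np.set_printoptions(precision=4,suppress=True)
for n in("top","side"):
    im=bot.camera(n); cv2.imwrite(f"pics/{n}0.png",cv2.resize(im[:,:,::-1],(800,600),interpolation=cv2.INTER_CUBIC))
    print(n,bot.camera_info(n))
o=bot.get_obs();print(o)
E
```

```text
pics
top {'vertical_fov': 56.42181759866891, 'cx': 282.22198682071786, 'cy': 209.4056028676846, 'pose': array([[ 0.0189,  0.9976, -0.0662,  0.5394],
       [-0.9992,  0.0211,  0.0333,  0.0155],
       [ 0.0346,  0.0656,  0.9972,  1.1997],
       [ 0.    ,  0.    ,  0.    ,  1.    ]])}
side {'vertical_fov': 50.65842801879827, 'cx': 284.40081828113745, 'cy': 208.59001594113047, 'pose': array([[ 0.6735,  0.5558, -0.4873,  0.0748],
       [-0.7391,  0.4958, -0.456 , -0.5015],
       [-0.0118,  0.6673,  0.7447,  0.9771],
       [ 0.    ,  0.    ,  0.    ,  1.    ]])}
{'clock': 0.1, 'joint_pos': array([ 1.224 ,  0.2414,  0.0039,  1.3352, -0.    ,  1.5708]), 'joint_vel': array([-0.0007, -0.0013,  0.0036,  0.0009, -0.0009,  0.0006]), 'tau': array([ -0.0001, -37.3137,  25.301 ,   0.0108,   0.    ,  -0.    ]), 'eef_pos': array([0.1698, 0.4697, 0.2305]), 'tool_rot': array([ 0.1725,  0.985 , -0.0009, -0.0002]), 'ft_force': array([ 0.3092, -1.5112, -0.1493]), 'ft_torque': array([ 0.0152, -0.0365, -0.0589]), 'grasp_force': 0.0, 'grip_width': 0.08543631824242136}
```

View pics/top0.png

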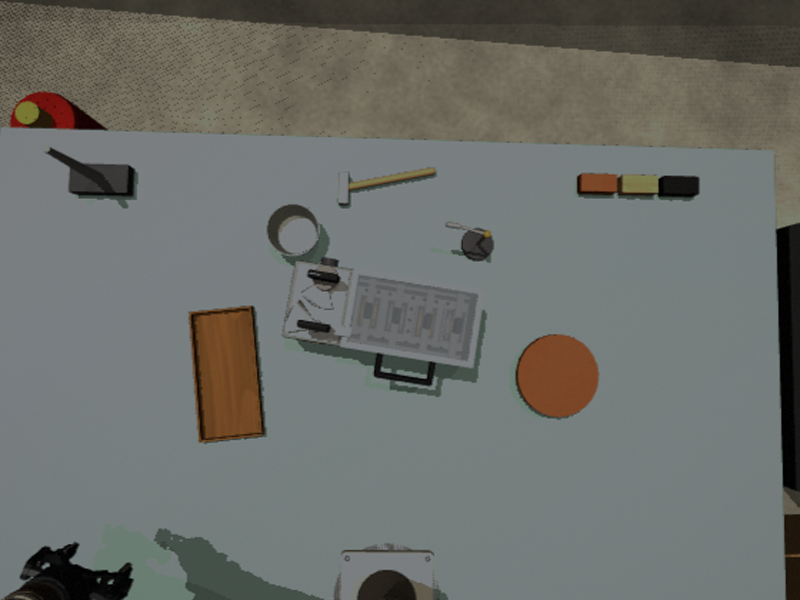

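View pics/side0.png

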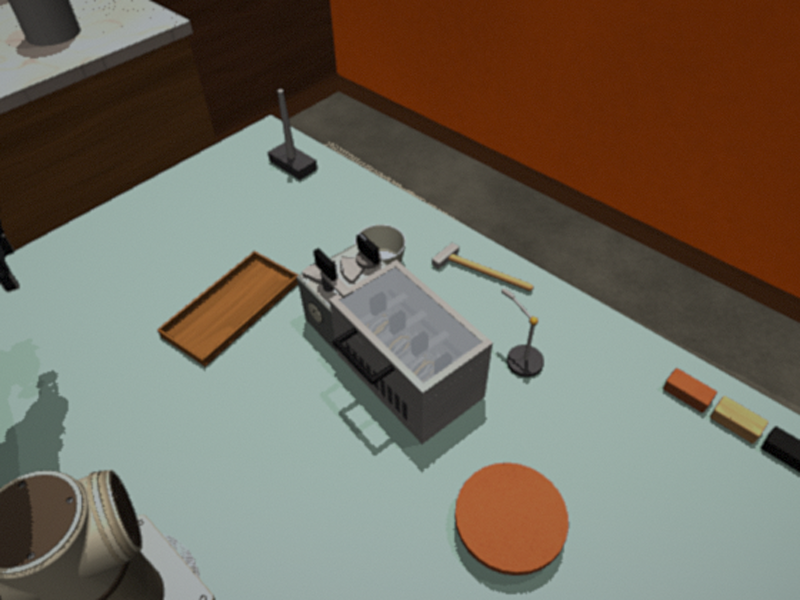

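The top view shows the dryer at (285–480, 260–370), catch grip (313,325), isolator grip (323,276), four baskets, the tray (190–265, 308–440) on the left and the turntable on the right. I'll enlarge that area.

Run:
```python
import cv2
from workcell import bot
im=bot.camera("top")[:,:,::-1]
cv2.imwrite("pics/topc.png",cv2.resize(im[170:320,125:345],(792,540),interpolation=cv2.INTER_CUBIC))
```

```text
(no output)
```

View pics/topc.png

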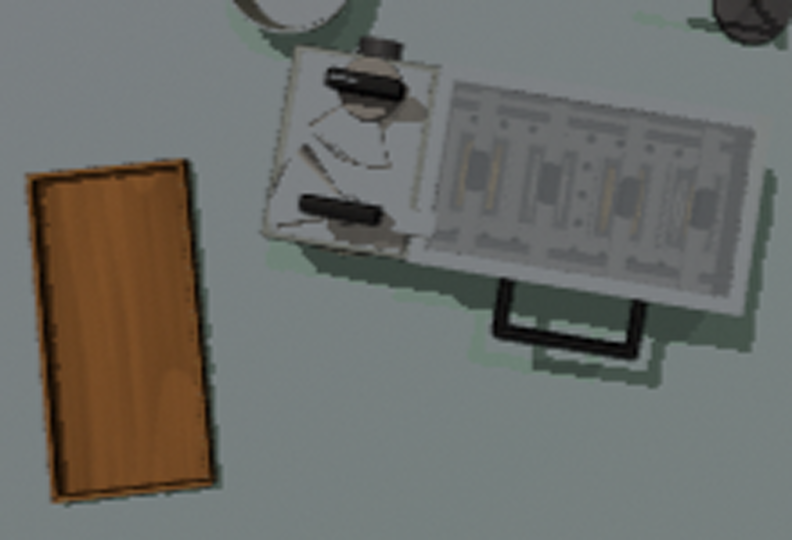

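The crop shows the catch bar centred at (340,206), the isolator bar at (365,82), the handle from (495,334) to (636,354), basket grips at (478,168), (550,182), (628,195) and (705,208), and the tray corners at (28,174), (187,160), (215,486) and (54,502).

```bash
cat > h.py <<'E'
import numpy as np
from workcell import bot
np.set_printoptions(precision=4,suppress=True)
def w(name,u,v,z,info=None):
    c=info or bot.camera_info(name); P=np.array(c["pose"]); f=210/np.tan(np.radians(c["vertical_fov"]/2))
    d=P[:3,:3]@np.array([(u-c["cx"])/f,-(v-c["cy"])/f,-1.]); o=P[:3,3]
    return o+d*(z-o[2])/d[2]
def st():
    o=bot.get_obs(); return o["clock"],o["eef_pos"],o["tool_rot"],o["ft_force"],o["grip_width"],o["grasp_force"]
E
python3 - <<'E'
from h import *
c=lambda X,Y,z:w("top",125+X/3.6,170+Y/3.6,z)
for n,*a in [("catch",340,206,.206),("iso",365,82,.188),("hL",495,334,.151),("hR",636,354,.151),("lidnear",742,313,.16),("lidfar",757,128,.16),("houseNL",263,236,.127),("houseFL",296,47,.127),
 ("b1",478,168,.146),("b2",550,182,.146),("b3",628,195,.146),("b4",705,208,.146)]: print(n,c(*a))
t=np.array([c(*p,.024) for p in[(28,174),(187,160),(215,486),(54,502)]]);print(t,t.mean(0))
e=(t[0]+t[1]-t[2]-t[3]);print("tray yaw",np.degrees(np.arctan2(e[1],e[0])))
E
```

```text
catch [0.557 0.14  0.206]
iso [0.6466 0.127  0.188 ]
hL [0.4658 0.0302 0.151 ]
hR [ 0.4528 -0.0743  0.151 ]
lidnear [ 0.4848 -0.1514  0.16  ]
lidfar [ 0.6218 -0.1611  0.16  ]
houseNL [0.5347 0.207  0.127 ]
houseFL [0.6787 0.1868 0.127 ]
b1 [0.5884 0.0457 0.146 ]
b2 [ 0.5791 -0.0083  0.146 ]
b3 [ 0.5705 -0.0669  0.146 ]
b4 [ 0.5619 -0.1249  0.146 ]
[[0.5816 0.4194 0.024 ]
 [0.5958 0.2899 0.024 ]
 [0.3299 0.2576 0.024 ]
 [0.3154 0.3869 0.024 ]] [0.4557 0.3385 0.024 ]
tray yaw 6.948982206167903
```

Request:
step_arm(
  targets="1 0.46 -0.34 0.18 0 0 0.889;1 0.46 -0.34 0.18 0 0 0.889;1 0.46 -0.34 0.18 0 0 0.889;1 0.46 -0.34 0.18 0 0 0.889;1 0.46 -0.34 0.18 0 0 0.889;1 0.46 -0.34 0.18 0 0 0.889;1 0.46 -0.34 0.18 0 0 0.889;1 0.46 -0.34 0.18 0 0 0.889;1 0.46 -0.34 0.18 0 0 0.889",
)

```text
clock: 0.9
eef_pos: [0.4047, 0.2971, 0.3229]
tool_rot: [-0.171, 0.985, -0.0, 0.002]
ft_force: [-0.5, 0.1, 0.1]
grip_width: 0.0855
grasp_force: 0.0
```

Run:
```python
from h import *
print(bot.get_obs()["joint_pos"],st())
```

```text
[ 0.6348  0.223   0.218   1.562  -0.0025  0.2906] (0.9, array([0.4047, 0.2971, 0.3229]), array([-0.1712,  0.9852, -0.0002,  0.0023]), array([-0.4546,  0.1139,  0.1373]), 0.08553676928139965, 0.0)
```

Request:
step_arm(
  targets="1 0.45 -0.31 0 0 0 0.889;1 0.45 -0.31 0 0 0 0.889;1 0.45 -0.31 0 0 0 0.889;1 0.45 -0.31 0 0 0 0.889;1 0.45 -0.31 0 0 0 0.889;1 0.45 -0.31 0 0 0 0.889;1 0.45 -0.31 0 0 0 0.889;1 0.45 -0.31 0 0 0 0.889",
)

```text
clock: 1.57
eef_pos: [0.6288, 0.1409, 0.3172]
tool_rot: [-0.498, 0.867, -0.0, -0.002]
ft_force: [-1.1, 0.6, -1.7]
grip_width: 0.0856
grasp_force: 0.0
```

Request:
step_arm(
  targets="1 0 0 0 0 0 0.489;1 0 0 0 0 0 0.489;1 0 0 0 0 0 0.489;1 0 0 0 0 0 0.489;1 0 0 0 0 0 0.489;1 0 0 0 0 0 0.489",
)

```text
clock: 2.07
eef_pos: [0.6246, 0.1457, 0.3211]
tool_rot: [-0.656, 0.755, 0.0, -0.0]
ft_force: [0.8, -0.1, 0.9]
grip_width: 0.0855
grasp_force: 0.0
```

Run:
```python
from h import *
import cv2,pickle
print(st()); i=bot.camera_info("wrist"); im=bot.camera("wrist"); pickle.dump(i,open("w1.pkl","wb")); print(i)
cv2.imwrite("pics/w1.png",cv2.resize(im[:,:,::-1],(800,600),interpolation=cv2.INTER_CUBIC))
```

```text
(2.0667, array([0.6246, 0.1457, 0.3211]), array([-0.6562,  0.7546,  0.0002, -0.0002]), array([ 0.8419, -0.1135,  0.8949]), 0.08547489022760571, 0.0)
{'vertical_fov': 65.07745278019826, 'cx': 278.9695335265921, 'cy': 211.9749393850709, 'pose': array([[-0.9904, -0.1332, -0.0379,  0.6142],
       [ 0.1385, -0.9523, -0.272 ,  0.0758],
       [ 0.0001, -0.2746,  0.9616,  0.4642],
       [ 0.    ,  0.    ,  0.    ,  1.    ]])}
```

View pics/w1.png

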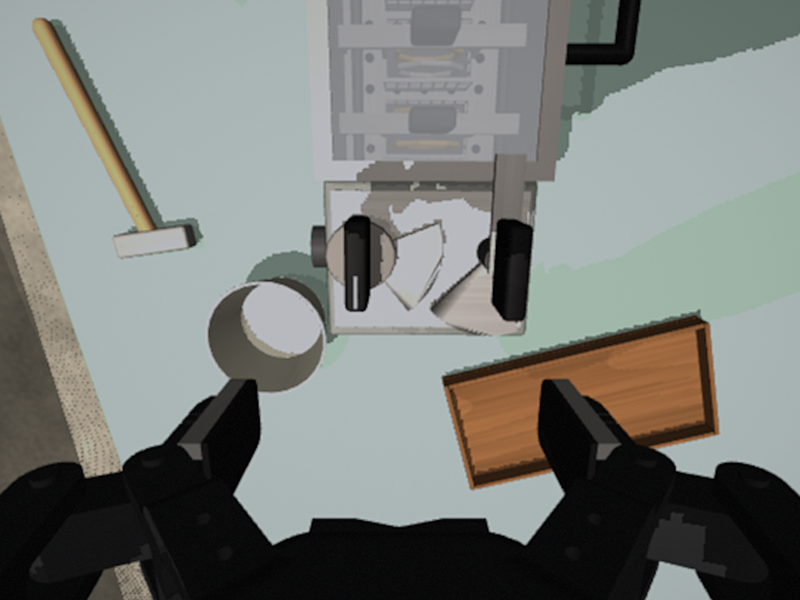

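The wrist view shows the isolator disc centred at (360,256), its bar running down to (357,310), the catch bar's lower top end at (510,320), and the tongue at (508,155–215).

Run:
```python
from h import *
import pickle
i=pickle.load(open("w1.pkl","rb")); c=lambda X,Y,z:w("",X*.7,Y*.7,z,i)
y=np.array([.1444,.9895,0])
print("iso",c(360,256,.150),c(357,310,.188)-.028*y,c(357,310,.188))
print("catch",c(510,320,.206)-.028*y,"tongue end mid",c(511,155,.165))
for p in[(328,182),(536,184),(523,334),(330,333)]: print("house",c(*p,.127))
```

```text
iso [0.6478 0.1285 0.15  ] [0.6469 0.1272 0.188 ] [0.651 0.155 0.188]
catch [0.5581 0.1403 0.206 ] tongue end mid [0.5454 0.0775 0.165 ]
house [0.6639 0.078  0.127 ]
house [0.5209 0.0993 0.127 ]
house [0.5372 0.2087 0.127 ]
house [0.6824 0.1876 0.127 ]
```

Request:
step_arm(
  targets="0.2 0.044 -0.035 0 0 0 0;0.2 0.044 -0.035 -0.1 0 0 0;0.2 0.044 -0.035 -0.17 0 0 0;0.2 0.044 -0.035 -0.24 0 0 0;0.2 0.044 -0.035 -0.29 0 0 0;0.2 0.044 -0.035 -0.328 0 0 0;0.2 0.044 -0.035 -0.328 0 0 0;-1 0.044 -0.035 -0.328 0 0 0;-1 0.044 -0.035 -0.328 0 0 0;-1 0.044 -0.035 -0.328 0 0 0",
)

```text
clock: 2.95
eef_pos: [0.6484, 0.1281, 0.1599]
tool_rot: [-0.657, 0.754, -0.001, 0.002]
ft_force: [-0.8, -0.2, 1.0]
grip_width: 0.0155
grasp_force: 0.0
```

Request:
step_arm(
  targets="-1 0 0 0 0 0 0;-1 0 0 0 0 0 0;-1 0 0 0 0 0 0;-1 0 0 0 0 0 0",
)

```text
clock: 3.28
eef_pos: [0.6485, 0.1281, 0.1601]
tool_rot: [-0.657, 0.754, -0.001, 0.002]
ft_force: [0.5, 0.8, 5.8]
grip_width: 0.0132
grasp_force: 61.2
```

Request:
step_arm(
  targets="-1 0 0 0 0 0 -0.15;-1 0 0 0 0 0 -0.3;-1 0 0 0 0 0 -0.45;-1 0 0 0 0 0 -0.6;-1 0 0 0 0 0 -0.75;-1 0 0 0 0 0 -0.889;-1 0 0 0 0 0 -0.889",
)

```text
clock: 3.87
eef_pos: [0.6476, 0.1285, 0.1601]
tool_rot: [-0.358, 0.934, 0.0, 0.002]
ft_force: [-1.6, 2.1, 6.7]
grip_width: 0.0132
grasp_force: 61.5
```

Request:
step_arm(
  targets="-1 0 0 0 0 0 -0.15;-1 0 0 0 0 0 -0.3;-1 0 0 0 0 0 -0.45;-1 0 0 0 0 0 -0.6;-1 0 0 0 0 0 -0.75;-1 0 0 0 0 0 -0.85;-1 0 0 0 0 0 -0.9;-1 0 0 0 0 0 -0.92;-1 0 0 0 0 0 -0.92",
)

```text
clock: 4.62
eef_pos: [0.6473, 0.1294, 0.1601]
tool_rot: [-0.008, 1.0, 0.001, 0.002]
ft_force: [-1.8, 2.9, 6.9]
grip_width: 0.013
grasp_force: 61.9
```

Run:
```python
from h import *
o=bot.get_obs();q=o["tool_rot"];print(o["ft_torque"],np.degrees(2*np.arctan2(q[1],q[0]))-90,o["joint_pos"],st())
```

```text
[0.3207 0.5701 1.0419] 90.95096036713463 [0.1965 0.5948 0.3573 1.3298 0.0018 0.1799] (4.6167, array([0.6473, 0.1294, 0.1601]), array([-0.0083,  1.    ,  0.0012,  0.0016]), array([-1.7607,  2.8999,  6.8533]), 0.013043728954433079, 61.93392276763916)
```

Request:
step_arm(
  targets="0.3 0 0 0 0 0 0;0.3 0 0 0 0 0 0;0.3 0 0 0 0 0 0;0.3 0 0 0.08 0 0 0;0.3 0 0 0.16 0 0 0;0.3 0 0 0.22 0 0 0;0.3 0 0 0.22 0 0 0.15;0.3 -0.08 0.01 0.22 0 0 0.3;0.3 -0.15 0.02 0.22 0 0 0.45;0.3 -0.179 0.025 0.22 0 0 0.6",
)

```text
clock: 5.45
eef_pos: [0.5535, 0.14, 0.2659]
tool_rot: [-0.243, 0.97, 0.0, -0.003]
ft_force: [0.4, -0.1, 0.7]
grip_width: 0.0558
grasp_force: 0.0
```

Request:
step_arm(
  targets="0.3 0 0 0 0 0 0.15;0.3 0 0 0 0 0 0.3;0.3 0 0 0 0 0 0.45;0.3 0 0 0 0 0 0.6;0.3 0 0 0 0 0 0.75;0.3 0 0 0 0 0 0.9",
)

```text
clock: 5.95
eef_pos: [0.5573, 0.1399, 0.267]
tool_rot: [-0.563, 0.826, 0.0, -0.0]
ft_force: [0.1, 0.3, 0.3]
grip_width: 0.0555
grasp_force: 0.0
```

Request:
step_arm(
  targets="0.3 0 0 0 0 0 0.15;0.3 0 0 0 0 0 0.305;0.3 0 0 0 0 0 0.305;0.3 0 0 0 0 0 0.305",
)

```text
clock: 6.28
eef_pos: [0.5574, 0.14, 0.267]
tool_rot: [-0.654, 0.756, 0.0, -0.0]
ft_force: [0.2, -0.3, 1.0]
grip_width: 0.0556
grasp_force: 0.0
```

Run:
```python
from h import *
import cv2,pickle
q=st()[2];print(st(),np.degrees(2*np.arctan2(q[1],q[0]))-90); im=bot.camera("top")
cv2.imwrite("pics/t2.png",cv2.resize(im[170:320,125:345,::-1],(792,540),interpolation=cv2.INTER_CUBIC))
```

```text
(6.2833, array([0.5574, 0.14  , 0.267 ]), array([-0.6545,  0.7561,  0.0001, -0.0003]), array([ 0.2471, -0.3436,  0.9876]), 0.05558509678350495, 0.0) 171.76083141824506
```

View pics/t2.png

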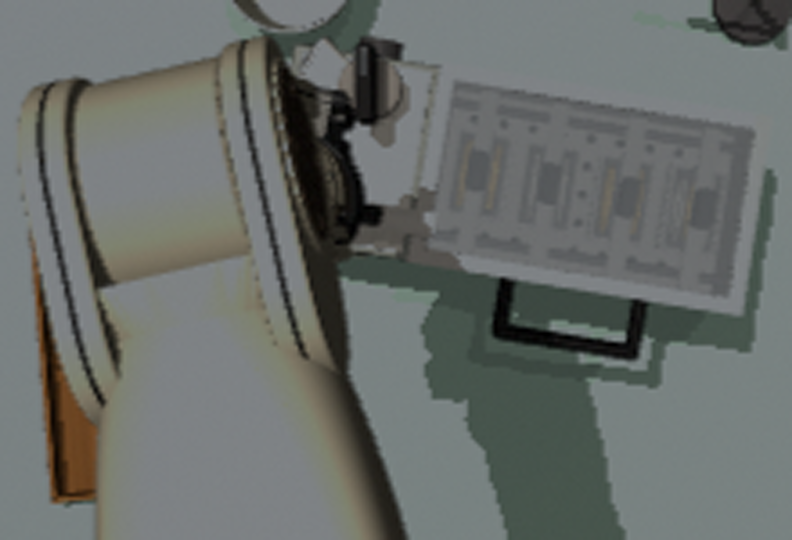

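The isolator bar at (370,80) now points across the housing, so it is off. Next I grip the catch.

Request:
step_arm(
  targets="0.2 0 0 -0.07 0 0 0;0.2 0 0 -0.14 0 0 0;0.2 0 0 -0.182 0 0 0;0.2 0 0 -0.182 0 0 0;-1 0 0 -0.182 0 0 0;-1 0 0 -0.182 0 0 0;-1 0 0 -0.182 0 0 0;-1 0 0 -0.182 0 0 0;-1 0 0 -0.182 0 0 0;-1 0 0 -0.182 0 0 0",
)

```text
clock: 7.17
eef_pos: [0.5565, 0.1409, 0.1788]
tool_rot: [-0.656, 0.755, 0.001, 0.0]
ft_force: [-5.9, 1.4, 3.8]
grip_width: 0.0128
grasp_force: 60.2
```

Request:
step_arm(
  targets="-1 0 0 0 0 0 -0.15;-1 0 0 0 0 0 -0.3;-1 0 0 0 0 0 -0.45;-1 0 0 0 0 0 -0.6;-1 0 0 0 0 0 -0.75;-1 0 0 0 0 0 -0.889;-1 0 0 0 0 0 -0.889",
)

```text
clock: 7.75
eef_pos: [0.5554, 0.1414, 0.1789]
tool_rot: [-0.357, 0.934, 0.002, -0.001]
ft_force: [-9.1, 2.5, 6.0]
grip_width: 0.0128
grasp_force: 60.4
```

Request:
step_arm(
  targets="-1 0 0 0 0 0 -0.15;-1 0 0 0 0 0 -0.3;-1 0 0 0 0 0 -0.45;-1 0 0 0 0 0 -0.6;-1 0 0 0 0 0 -0.7;-1 0 0 0 0 0 -0.77;-1 0 0 0 0 0 -0.79;-1 0 0 0 0 0 -0.79",
)

```text
clock: 8.42
eef_pos: [0.555, 0.1424, 0.1788]
tool_rot: [-0.058, 0.998, 0.002, -0.001]
ft_force: [-10.6, 3.2, 5.9]
grip_width: 0.0126
grasp_force: 60.9
```

Run:
```python
from h import *
o=bot.get_obs();q=o["tool_rot"];print(o["ft_torque"],np.degrees(2*np.arctan2(q[1],q[0]))-90,st())
```

```text
[0.6335 1.9462 0.8744] 96.61029430634318 (8.4167, array([0.555 , 0.1424, 0.1788]), array([-0.0577,  0.9983,  0.002 , -0.0013]), array([-10.6218,   3.1732,   5.9134]), 0.012611395548496648, 60.93715488910675)
```

Request:
step_arm(
  targets="0.2 0 0 0 0 0 0;0.2 0 0 0 0 0 0;0.2 0 0 0 0 0 0;0.2 0 0 0.08 0 0 0;0.2 0 0 0.16 0 0 0;0.2 -0.05 -0.08 0.18 0 0 0.15;0.2 -0.1 -0.15 0.18 0 0 0.3;-0.2 -0.14 -0.22 0.18 0 0 0.45;-0.2 -0.17 -0.28 0.18 0 0 0.6;-0.2 -0.193 -0.322 0.18 0 0 0.75",
)

```text
clock: 9.25
eef_pos: [0.4598, -0.0234, 0.2675]
tool_rot: [-0.345, 0.939, -0.001, 0.001]
ft_force: [0.3, 0.4, 0.7]
grip_width: 0.0342
grasp_force: 0.0
```

Request:
step_arm(
  targets="-0.2 0 0 0 0 0 0.15;-0.2 0 0 0 0 0 0.3;-0.2 0 0 0 0 0 0.45;-0.2 0 0 0 0 0 0.6;-0.2 0 0 0 0 0 0.75;-0.2 0 0 0 0 0 0.928;-0.2 0 0 0 0 0 0.928;-0.2 0 0 0 0 0 0.928",
)

```text
clock: 9.92
eef_pos: [0.4614, -0.0211, 0.2669]
tool_rot: [-0.654, 0.756, -0.001, 0.0]
ft_force: [0.3, 0.2, -0.1]
grip_width: 0.0342
grasp_force: 0.0
```

Run:
```python
from h import *
import cv2,pickle
i=bot.camera_info("wrist"); im=bot.camera("wrist"); pickle.dump(i,open("w2.pkl","wb"))
q=st()[2];print(st(),np.degrees(2*np.arctan2(q[1],q[0]))-90)
cv2.imwrite("pics/w2.png",cv2.resize(im[:,:,::-1],(800,600),interpolation=cv2.INTER_CUBIC))
```

```text
(9.9667, array([ 0.4613, -0.021 ,  0.2668]), array([-0.6543,  0.7562, -0.0004,  0.0004]), array([ 0.4677, -1.0166, -0.5699]), 0.03410977140927223, 0.0) 171.73455888970506
```

View pics/w2.png

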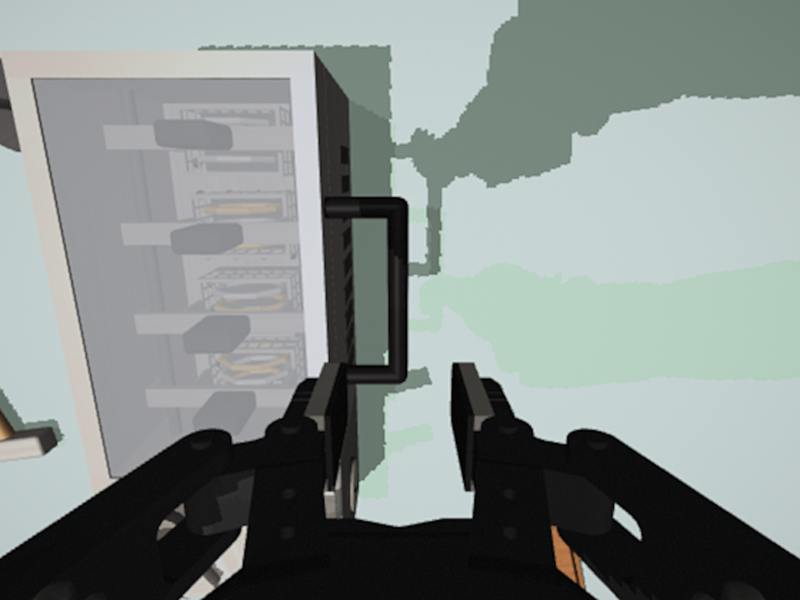

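The handle bar, at column 398 and rows 205–375, is centred between the fingers. Descending to grip it.

Request:
step_arm(
  targets="-0.2 0 0 -0.07 0 0 0;-0.2 0 0 -0.14 0 0 0;-0.2 0 0 -0.2 0 0 0;-0.2 0 0 -0.25 0 0 0;-0.2 0 0 -0.282 0 0 0;-0.2 0 0 -0.282 0 0 0;-1 0 0 -0.282 0 0 0;-1 0 0 -0.282 0 0 0;-1 0 0 -0.282 0 0 0;-1 0 0 -0.282 0 0 0",
)

```text
clock: 10.8
eef_pos: [0.4624, -0.0209, 0.1266]
tool_rot: [-0.655, 0.755, -0.001, 0.001]
ft_force: [1.7, 0.1, -1.3]
grip_width: 0.0099
grasp_force: 58.6
```

Run:
```python
from h import *
print(st())
# lid arc shifts in normalised units from shut handle
x=np.array([.9898,-.1426]);R=.1908;a0=np.arctan2(.018,.19)
for p in np.arange(0,1.75,.1):
    u=R*(np.cos(a0)-np.cos(a0+p)); z=R*(np.sin(a0+p)-np.sin(a0)); print(round(p,2),np.round(np.r_[u*x,z]/.5,3))
```

```text
(10.8, array([ 0.4624, -0.0209,  0.1266]), array([-0.6553,  0.7553, -0.0012,  0.0012]), array([ 1.7012,  0.0824, -1.2838]), 0.009868778587694296, 58.58404219150543)
0.0 [ 0. -0.  0.]
0.1 [ 0.005 -0.001  0.038]
0.2 [ 0.015 -0.002  0.075]
0.3 [ 0.027 -0.004  0.111]
0.4 [ 0.044 -0.006  0.145]
0.5 [ 0.063 -0.009  0.178]
0.6 [ 0.086 -0.012  0.208]
0.7 [ 0.111 -0.016  0.236]
0.8 [ 0.14  -0.02   0.262]
0.9 [ 0.17  -0.025  0.284]
1.0 [ 0.203 -0.029  0.303]
1.1 [ 0.237 -0.034  0.319]
1.2 [ 0.273 -0.039  0.331]
1.3 [ 0.31  -0.045  0.34 ]
1.4 [ 0.347 -0.05   0.344]
1.5 [ 0.385 -0.055  0.346]
1.6 [ 0.423 -0.061  0.343]
1.7 [ 0.46  -0.066  0.336]
```

Request:
step_arm(
  targets="-1 0.005 -0.001 0.038 0 0 0;-1 0.015 -0.002 0.075 0 0 0;-1 0.027 -0.004 0.111 0 0 0;-1 0.044 -0.006 0.145 0 0 0;-1 0.063 -0.009 0.178 0 0 0;-1 0.086 -0.012 0.208 0 0 0;-1 0.111 -0.016 0.236 0 0 0;-1 0.14 -0.02 0.262 0 0 0",
)

```text
clock: 11.47
eef_pos: [0.5262, -0.0301, 0.2565]
tool_rot: [-0.656, 0.755, 0.004, -0.003]
ft_force: [-9.6, 1.4, 0.0]
grip_width: 0.0098
grasp_force: 58.5
```

Request:
step_arm(
  targets="-1 0.03 -0.005 0.022 0 0 0;-1 0.063 -0.009 0.041 0 0 0;-1 0.097 -0.014 0.057 0 0 0;-1 0.133 -0.019 0.069 0 0 0;-1 0.17 -0.025 0.078 0 0 0;-1 0.207 -0.03 0.082 0 0 0;-1 0.245 -0.035 0.084 0 0 0;-1 0.283 -0.041 0.081 0 0 0;-1 0.32 -0.046 0.074 0 0 0;-1 0.33 -0.048 0.071 0 0 0",
)

```text
clock: 12.3
eef_pos: [0.6927, -0.054, 0.2955]
tool_rot: [-0.655, 0.755, 0.002, -0.001]
ft_force: [-29.2, 4.7, 19.6]
grip_width: 0.0096
grasp_force: 70.8
```

Request:
step_arm(
  targets="-1 0 0 0 0 0 0;-1 0 0 0 0 0 0;-1 0 0 0 0 0 0",
)

```text
clock: 12.55
eef_pos: [0.6925, -0.054, 0.2956]
tool_rot: [-0.656, 0.755, 0.001, -0.001]
ft_force: [-13.2, 1.9, 8.6]
grip_width: 0.0098
grasp_force: 69.2
```

Request:
step_arm(
  targets="-0.2 0 0 0 0 0 0;-0.2 0 0 0 0 0 0;-0.2 0 0 0 0 0 0;-0.2 0 0 0.06 0 0 0;-0.2 0 0 0.12 0 0 0;-0.2 -0.03 0 0.14 0 0 0;-0.2 -0.1 0.01 0.14 0 0 -0.15;-0.2 -0.17 0.02 0.14 0 0 -0.3;-0.2 -0.23 0.03 0.14 0 0 -0.45;-0.2 -0.25 0.03 0.14 0 0 -0.6",
)

```text
clock: 13.38
eef_pos: [0.565, -0.0389, 0.3612]
tool_rot: [-0.465, 0.885, 0.002, -0.002]
ft_force: [-0.5, -0.4, 0.6]
grip_width: 0.0342
grasp_force: 0.0
```

Request:
step_arm(
  targets="-0.2 0 0 0 0 0 -0.15;-0.2 0 0 0 0 0 -0.3;-0.2 0 0 0 0 0 -0.45;-0.2 0 0 0 0 0 -0.6;-0.2 0 0 0 0 0 -0.75;-0.2 0 0 0 0 0 -0.9",
)

```text
clock: 13.88
eef_pos: [0.5712, -0.0398, 0.362]
tool_rot: [-0.129, 0.992, -0.0, 0.0]
ft_force: [-1.0, -0.6, -0.6]
grip_width: 0.0342
grasp_force: 0.0
```

Request:
step_arm(
  targets="-0.2 0 0 0 0 0 -0.15;-0.2 0 0 0 0 0 -0.3;-0.2 0 0 0 0 0 -0.45;-0.2 0 0 0 0 0 -0.5;-0.2 0 0 0 0 0 -0.5;-0.2 0 0 0 0 0 -0.5",
)

```text
clock: 14.38
eef_pos: [0.5712, -0.0398, 0.3619]
tool_rot: [0.063, 0.998, -0.0, 0.0]
ft_force: [0.5, -0.9, 0.8]
grip_width: 0.0339
grasp_force: 0.0
```

```bash
cat >> h.py <<'E'
import cv2
def tray(save=None):
    im=bot.camera("top"); hsv=cv2.cvtColor(np.ascontiguousarray(im),cv2.COLOR_RGB2HSV)
    m=cv2.inRange(hsv,(5,90,40),(22,255,255)); m[:,:100]=0; m[:,230:]=0; m[:180]=0; m[345:]=0
    v,u=np.nonzero(m); P=np.array([w("top",a+.5,b+.5,.015)[:2] for a,b in zip(u,v)],np.float32)
    r=cv2.minAreaRect(P)
    if save: cv2.imwrite(save,cv2.resize(im[170:320,125:345,::-1],(792,540),interpolation=cv2.INTER_CUBIC))
    return len(u),r
E
python3 - <<'E'
from h import *
import pickle
q=st()[2];print(st(),np.degrees(2*np.arctan2(q[1],q[0]))-90)
print(tray())
i=bot.camera_info("wrist"); im=bot.camera("wrist"); pickle.dump(i,open("w3.pkl","wb"))
cv2.imwrite("pics/w3.png",cv2.resize(im[:,:,::-1],(800,600),interpolation=cv2.INTER_CUBIC))
E
```

```text
(14.3833, array([ 0.5712, -0.0398,  0.3619]), array([ 0.063 ,  0.998 , -0.    ,  0.0003]), array([ 0.5034, -0.9248,  0.7539]), 0.033907921919813795, 0.0) 82.78035257483083Traceback (most recent call last):
  File "<stdin>", line 4, in <module>
  File "h.py", line 14, in tray
    v,u=np.nonzero(m); P=np.array([w("top",a+.5,b+.5,.015)[:2] for a,b in zip(u,v)],np.float32)
                                   ~^^^^^^^^^^^^^^^^^^^^^^
  File "h.py", line 5, in w
    c=info or bot.camera_info(name); P=np.array(c["pose"]); f=210/np.tan(np.radians(c["vertical_fov"]/2))
              ~~~~~~~~~~~~~~~^^^^^^
ValueError: time passes only in moves, steps and waits
```

```bash
sed -i 's/    v,u=np.nonzero(m); P=/    v,u=np.nonzero(m); ci=bot.camera_info("top"); P=/; s/b+.5,.015)/b+.5,.015,ci)/' h.py
python3 - <<'E'
from h import *
import pickle
print(tray())
i=bot.camera_info("wrist"); im=bot.camera("wrist"); pickle.dump(i,open("w3.pkl","wb"))
cv2.imwrite("pics/w3.png",cv2.resize(im[:,:,::-1],(800,600),interpolation=cv2.INTER_CUBIC))
E
```

```text
(3893, ((0.45455795526504517, 0.3422057032585144), (0.2706974446773529, 0.13261833786964417), 7.196365833282471))
```

View pics/w3.png

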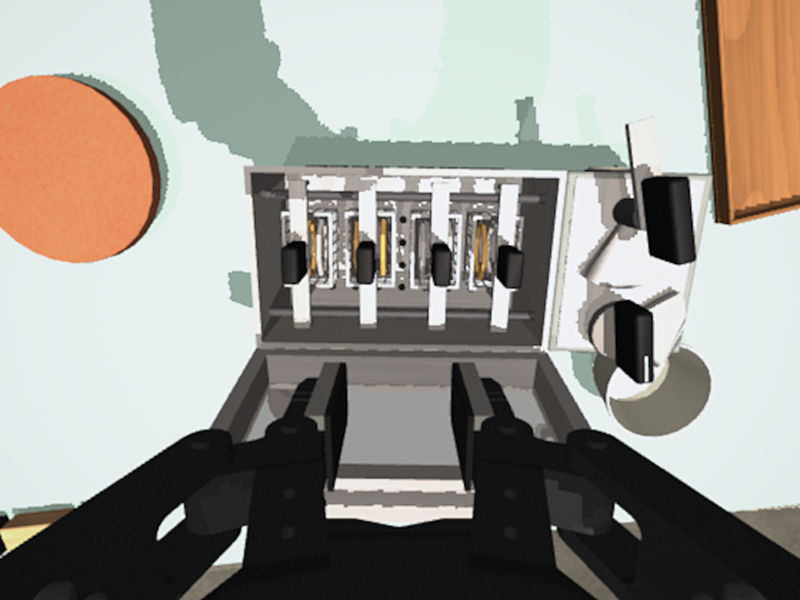

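The wrist view shows the lid open and four baskets, with cross bars centred near (301,253), (368,253), (438,253) and (504,253). The tray is at right and the turntable at left.

Run:
```python
from h import *
import pickle
i=pickle.load(open("w3.pkl","rb")); c=lambda X,Y,z:w("",X*.7,Y*.7,z,i)
O=np.array([.5747,-.0375]);x=np.array([.9898,-.1426]);y=np.array([.1426,.9898])
for n,*p in[("b4",(301,180),(303,326)),("b3",(370,180),(367,327)),("b2",(441,181),(435,326)),("b1",(509,184),(499,326))]:
    a,b=c(*p[0],.106),c(*p[1],.106); m=(a+b)[:2]/2; print(n,m,"dryer frame",x@(m-O),y@(m-O),np.linalg.norm(a-b),np.degrees(np.arctan2(*(b-a)[1::-1])))
```

```text
b4 [ 0.5628 -0.1232] dryer frame 0.00044112691183979103 -0.08653797357690611 0.12660576768236245 -9.683731631404664
b3 [ 0.5704 -0.0668] dryer frame -6.13318902177369e-05 -0.029573188752182667 0.1275191006559553 -9.386122036001263
b2 [ 0.5778 -0.0076] dryer frame -0.0011564780564004495 0.030015080247202147 0.12570164879323906 -8.242794147374704
b1 [0.5861 0.0484] dryer frame -0.000931030088066071 0.0866729458372397 0.12328931981323009 -7.670652738313853
```

Request:
step_arm(
  targets="-0.2 0.016 0.08 0 0 0 -0.022;-0.2 0.032 0.15 0 0 0 -0.022;-0.2 0.032 0.177 -0.05 0 0 -0.022;-0.2 0.032 0.177 -0.12 0 0 -0.022;-0.2 0.032 0.177 -0.2 0 0 -0.022;-0.2 0.032 0.177 -0.28 0 0 -0.022;-0.2 0.032 0.177 -0.36 0 0 -0.022;-0.2 0.032 0.177 -0.43 0 0 -0.022;-0.2 0.032 0.177 -0.48 0 0 -0.022;-0.2 0.032 0.177 -0.5 0 0 -0.022",
)

```text
clock: 15.37
eef_pos: [0.5837, 0.0485, 0.1071]
tool_rot: [0.072, 0.997, -0.001, -0.004]
ft_force: [-0.7, -0.0, -0.4]
grip_width: 0.0342
grasp_force: 0.0
```

Request:
step_arm(
  targets="-0.2 0 0 0 0 0 0;-1 0 0 0 0 0 0;-1 0 0 0 0 0 0;-1 0 0 0 0 0 0;-1 0 0 0 0 0 0;-1 0 0 0 0 0 0",
)

```text
clock: 15.87
eef_pos: [0.5886, 0.0488, 0.114]
tool_rot: [0.072, 0.997, 0.0, 0.002]
ft_force: [0.7, 0.1, 4.0]
grip_width: 0.0137
grasp_force: 61.2
```

Request:
step_arm(
  targets="-1 0 0 0.02 0 0 0;-1 0 0 0.05 0 0 0;-1 0 0 0.1 0 0 0;-1 0 0 0.16 0 0 0;-1 0 0 0.22 0 0 0;-1 0 0 0.28 0 0 0;-1 0 0 0.34 0 0 0;-1 0 0 0.39 0 0 0;-1 0 0 0.41 0 0 0;-1 0 0 0.41 0 0 0",
)

```text
clock: 16.7
eef_pos: [0.5879, 0.0488, 0.321]
tool_rot: [0.072, 0.997, 0.001, 0.003]
ft_force: [0.0, 0.0, -1.6]
grip_width: 0.0133
grasp_force: 60.6
```

Run:
```python
from h import *
q=st()[2];print(st(),np.degrees(2*np.arctan2(q[1],q[0]))-90); print(tray())
a=np.radians(7);t=np.array([.4557,.339]);print([np.round(t+k*np.array([np.cos(a),np.sin(a)]),4) for k in(.09,.03,-.03,-.09)])
```

```text
(16.7, array([0.5879, 0.0488, 0.321 ]), array([0.0721, 0.9974, 0.0005, 0.0032]), array([ 0.0091,  0.0307, -1.633 ]), 0.013292124256630511, 60.61617851257324) 81.72816005208082
(3898, ((0.45468443632125854, 0.3416564464569092), (0.2703705430030823, 0.13338397443294525), 6.834535121917725))
[array([0.545, 0.35 ]), array([0.4855, 0.3427]), array([0.4259, 0.3353]), array([0.3664, 0.328 ])]
```

Request:
step_arm(
  targets="-1 0 0.03 0 0 0 -0.06;-1 -0.01 0.09 0 0 0 -0.15;-1 -0.02 0.16 0 0 0 -0.25;-1 -0.03 0.23 0 0 0 -0.35;-1 -0.04 0.3 0 0 0 -0.45;-1 -0.05 0.37 0 0 0 -0.55;-1 -0.06 0.44 0 0 0 -0.65;-1 -0.07 0.51 0 0 0 -0.75;-1 -0.08 0.57 0 0 0 -0.82;-1 -0.084 0.603 0 0 0 -0.85",
)

```text
clock: 17.58
eef_pos: [0.5427, 0.3536, 0.3139]
tool_rot: [0.394, 0.919, -0.002, -0.002]
ft_force: [-0.5, -0.5, -3.2]
grip_width: 0.0134
grasp_force: 60.5
```

Request:
step_arm(
  targets="-1 0 0 0 0 0 -0.12;-1 0 0 0 0 0 -0.26;-1 0 0 0 0 0 -0.4;-1 0 0 0 0 0 -0.54;-1 0 0 0 0 0 -0.68;-1 0 0 0 0 0 -0.77;-1 0 0 0 0 0 -0.81;-1 0 0 0 0 0 -0.81;-1 0 0 0 0 0 -0.81",
)

```text
clock: 18.33
eef_pos: [0.5444, 0.3499, 0.315]
tool_rot: [0.662, 0.749, -0.002, -0.0]
ft_force: [0.3, -0.4, -2.8]
grip_width: 0.0132
grasp_force: 60.5
```

Run:
```python
from h import *
q=st()[2];print(st(),np.degrees(2*np.arctan2(q[1],q[0]))-90); print(tray("pics/t4.png"))
```

```text
(18.3333, array([0.5444, 0.3499, 0.315 ]), array([ 0.6621,  0.7494, -0.0017, -0.0005]), array([ 0.2858, -0.3925, -2.81  ]), 0.013188835898731585, 60.48619866371155) 7.083533226188152
(3727, ((0.4524659812450409, 0.3575866222381592), (0.2720783054828644, 0.16378918290138245), 7.929508209228516))
```

View pics/t4.png

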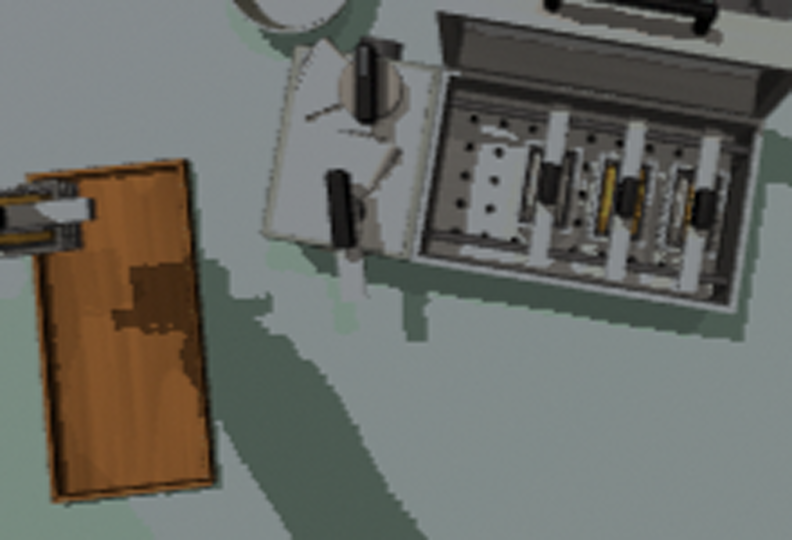

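Request:
step_arm(
  targets="-1 0 0 -0.06 0 0 0;-1 0 0 -0.13 0 0 0;-1 0 0 -0.2 0 0 0;-1 0 0 -0.27 0 0 0;-1 0 0 -0.33 0 0 0;-1 0 0 -0.38 0 0 0;-1 0 0 -0.41 0 0 0;-1 0 0 -0.425 0 0 0;-1 0 0 -0.433 0 0 0;-1 0 0 -0.438 0 0 0",
)

```text
clock: 19.22
eef_pos: [0.5451, 0.3503, 0.0978]
tool_rot: [0.662, 0.749, 0.0, 0.0]
ft_force: [0.7, 0.4, -3.1]
grip_width: 0.0129
grasp_force: 60.4
```

Request:
step_arm(
  targets="-1 0 0 0 0 0 0;-1 0 0 -0.002 0 0 0;-1 0 0 -0.002 0 0 0",
)

```text
clock: 19.47
eef_pos: [0.5457, 0.3507, 0.0982]
tool_rot: [0.662, 0.749, 0.001, 0.0]
ft_force: [0.2, 0.3, -1.9]
grip_width: 0.013
grasp_force: 60.4
```

Request:
step_arm(
  targets="-1 0 0 -0.002 0 0 0;-1 0 0 -0.004 0 0 0;-1 0 0 -0.006 0 0 0;-1 0 0 -0.006 0 0 0",
)

```text
clock: 19.8
eef_pos: [0.5452, 0.3504, 0.0943]
tool_rot: [0.662, 0.749, 0.0, 0.0]
ft_force: [-0.2, 0.5, -0.1]
grip_width: 0.0133
grasp_force: 60.7
```

Request:
step_arm(
  targets="-0.2 0 0 0 0 0 0;-0.2 0 0 0 0 0 0;-0.2 0 0 0 0 0 0;-0.2 0 0 0.04 0 0 0;-0.2 0 0 0.11 0 0 0;-0.2 0 0 0.19 0 0 0;-0.2 0 0 0.27 0 0 0;-0.2 0 0 0.35 0 0 0;-0.2 0 0 0.42 0 0 0;-0.2 0 0 0.434 0 0 0",
)

```text
clock: 20.63
eef_pos: [0.5466, 0.3513, 0.3193]
tool_rot: [0.662, 0.749, 0.006, 0.002]
ft_force: [-1.6, 0.7, 1.4]
grip_width: 0.0338
grasp_force: 0.0
```

Request:
step_arm(
  targets="-0.2 0.005 -0.05 0 0 0 0.1;-0.2 0.01 -0.12 0 0 0 0.2;-0.2 0.02 -0.2 0 0 0 0.3;-0.2 0.03 -0.28 0 0 0 0.4;-0.2 0.04 -0.36 0 0 0 0.5;-0.2 0.045 -0.44 0 0 0 0.6;-0.2 0.05 -0.52 0 0 0 0.7;-0.2 0.06 -0.6 0 0 0 0.8;-0.2 0.065 -0.67 0 0 0 0.9;-0.2 0.068 -0.718 0 0 0 1",
)

```text
clock: 21.47
eef_pos: [0.5788, -0.0122, 0.3107]
tool_rot: [0.325, 0.946, -0.0, 0.0]
ft_force: [0.1, 0.2, -0.1]
grip_width: 0.0338
grasp_force: 0.0
```

Request:
step_arm(
  targets="-0.2 0 0 0 0 0 0.15;-0.2 0 0 0 0 0 0.3;-0.2 0 0 0 0 0 0.45;-0.2 0 0 0 0 0 0.6;-0.2 0 0 0 0 0 0.66;-0.2 0 0 0 0 0 0.66;-0.2 0 0 0 0 0 0.66",
)

```text
clock: 22.05
eef_pos: [0.5789, -0.0088, 0.3106]
tool_rot: [0.073, 0.997, 0.0, -0.0]
ft_force: [-0.2, -0.1, 0.0]
grip_width: 0.0343
grasp_force: 0.0
```

Run:
```python
from h import *
q=st()[2];print(st(),np.degrees(2*np.arctan2(q[1],q[0]))-90); print(tray("pics/t5.png"))
```

```text
(22.05, array([ 0.5789, -0.0088,  0.3106]), array([ 0.0729,  0.9973,  0.    , -0.0001]), array([-0.2364, -0.1089,  0.0043]), 0.03428879484166638, 0.0) 81.64225840583714
(3454, ((0.45455795526504517, 0.3422057032585144), (0.2706974446773529, 0.13261833786964417), 7.196365833282471))
```

View pics/t5.png

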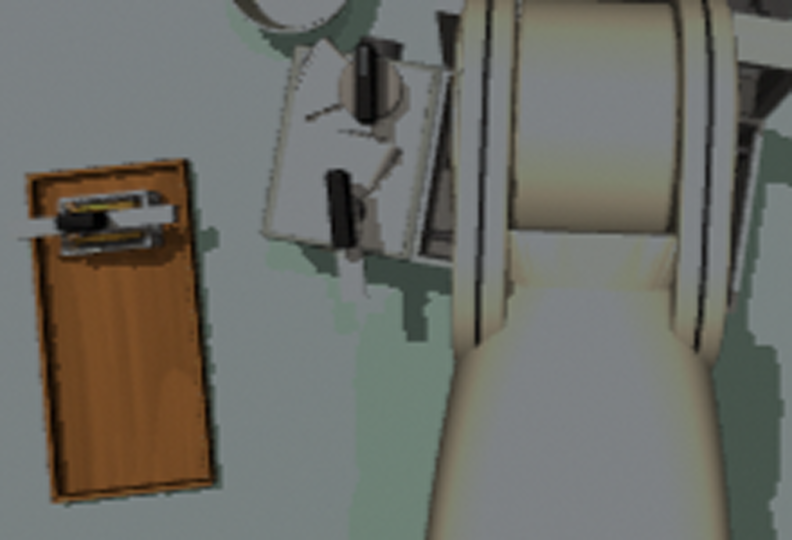

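The first basket is upright in the tray at (110,222) and the tray has not moved. Next is basket 2.

Request:
step_arm(
  targets="-0.2 0 0 -0.07 0 0 0;-0.2 0 0 -0.15 0 0 0;-0.2 0 0 -0.23 0 0 0;-0.2 0 0 -0.3 0 0 0;-0.2 0 0 -0.36 0 0 0;-0.2 0 0 -0.39 0 0 0;-0.2 0 0 -0.397 0 0 0;-0.2 0 0 -0.397 0 0 0;-1 0 0 -0.397 0 0 0;-1 0 0 -0.397 0 0 0",
)

```text
clock: 22.93
eef_pos: [0.5806, -0.0084, 0.1144]
tool_rot: [0.072, 0.997, 0.001, 0.002]
ft_force: [1.1, 0.5, -0.8]
grip_width: 0.013
grasp_force: 60.3
```

Request:
step_arm(
  targets="-1 0 0 0 0 0 0;-1 0 0 0 0 0 0;-1 0 0 0 0 0 0;-1 0 0 0.02 0 0 0;-1 0 0 0.05 0 0 0;-1 0 0 0.1 0 0 0;-1 0 0 0.17 0 0 0;-1 0 0 0.24 0 0 0;-1 0 0 0.31 0 0 0;-1 0 0 0.37 0 0 0",
)

```text
clock: 23.77
eef_pos: [0.5782, -0.009, 0.2997]
tool_rot: [0.072, 0.997, -0.0, -0.0]
ft_force: [0.9, 0.2, -2.8]
grip_width: 0.0133
grasp_force: 60.3
```

Request:
step_arm(
  targets="-1 0 0 0.03 0 0 0;-1 0 0 0.04 0 0 0;-1 0 0 0.04 0 0 0;-1 0 0 0.04 0 0 0",
)

```text
clock: 24.1
eef_pos: [0.5782, -0.0089, 0.3158]
tool_rot: [0.072, 0.997, -0.0, -0.001]
ft_force: [0.6, -0.1, -2.8]
grip_width: 0.0134
grasp_force: 60.5
```

Run:
```python
from h import *
q=st()[2];print(st(),np.degrees(2*np.arctan2(q[1],q[0]))-90); print(tray())
```

```text
(24.1, array([ 0.5782, -0.0089,  0.3158]), array([ 0.0722,  0.9974, -0.0002, -0.0014]), array([ 0.5651, -0.09  , -2.7987]), 0.013440727656156583, 60.45254588127136) 81.72155087786902
(3454, ((0.4545447826385498, 0.3423476219177246), (0.27083492279052734, 0.13258096575737), 7.268313407897949))
```

Request:
step_arm(
  targets="-1 -0.01 0.04 0 0 0 -0.06;-1 -0.03 0.1 0 0 0 -0.15;-1 -0.05 0.18 0 0 0 -0.25;-1 -0.07 0.26 0 0 0 -0.35;-1 -0.09 0.34 0 0 0 -0.45;-1 -0.11 0.42 0 0 0 -0.55;-1 -0.13 0.5 0 0 0 -0.65;-1 -0.15 0.58 0 0 0 -0.75;-1 -0.17 0.65 0 0 0 -0.85;-1 -0.187 0.703 0 0 0 -0.9",
)

```text
clock: 24.98
eef_pos: [0.4834, 0.3452, 0.3145]
tool_rot: [0.413, 0.911, -0.002, -0.002]
ft_force: [0.3, 0.1, -2.7]
grip_width: 0.0128
grasp_force: 60.3
```

Request:
step_arm(
  targets="-1 0 0 0 0 0 -0.12;-1 0 0 0 0 0 -0.26;-1 0 0 0 0 0 -0.4;-1 0 0 0 0 0 -0.54;-1 0 0 0 0 0 -0.68;-1 0 0 0 0 0 -0.75;-1 0 0 0 0 0 -0.76;-1 0 0 0 0 0 -0.76",
)

```text
clock: 25.65
eef_pos: [0.4849, 0.3423, 0.3154]
tool_rot: [0.662, 0.749, -0.002, -0.0]
ft_force: [-0.1, 0.2, -3.0]
grip_width: 0.013
grasp_force: 60.3
```

Run:
```python
from h import *
q=st()[2];print(st(),np.degrees(2*np.arctan2(q[1],q[0]))-90); print(tray())
```

```text
(25.65, array([0.4849, 0.3423, 0.3154]), array([ 0.662 ,  0.7495, -0.0018, -0.0004]), array([-0.1371,  0.2323, -2.9737]), 0.012973527389444208, 60.34331917762756) 7.089364535681611
(3202, ((0.45455795526504517, 0.3422057032585144), (0.2706974446773529, 0.13261833786964417), 7.196365833282471))
```

Request:
step_arm(
  targets="-1 0 0 -0.06 0 0 0;-1 0 0 -0.13 0 0 0;-1 0 0 -0.2 0 0 0;-1 0 0 -0.27 0 0 0;-1 0 0 -0.33 0 0 0;-1 0 0 -0.38 0 0 0;-1 0 0 -0.41 0 0 0;-1 0 0 -0.43 0 0 0;-1 0 0 -0.438 0 0 0;-1 0 0 -0.442 0 0 0",
)

```text
clock: 26.53
eef_pos: [0.4853, 0.3426, 0.0958]
tool_rot: [0.662, 0.749, -0.0, -0.0]
ft_force: [0.4, 0.7, -2.5]
grip_width: 0.0134
grasp_force: 60.3
```

Request:
step_arm(
  targets="-1 0 0 -0.002 0 0 0;-1 0 0 -0.004 0 0 0;-1 0 0 -0.004 0 0 0",
)

```text
clock: 26.78
eef_pos: [0.4862, 0.3432, 0.0955]
tool_rot: [0.662, 0.749, 0.001, 0.0]
ft_force: [-0.4, 0.5, -2.5]
grip_width: 0.0129
grasp_force: 60.3
```

Request:
step_arm(
  targets="-1 0 0 -0.002 0 0 0;-1 0 0 -0.004 0 0 0;-1 0 0 -0.004 0 0 0",
)

```text
clock: 27.03
eef_pos: [0.4864, 0.3435, 0.0946]
tool_rot: [0.662, 0.749, 0.002, 0.0]
ft_force: [-1.5, -0.1, 5.1]
grip_width: 0.013
grasp_force: 61.5
```

Request:
step_arm(
  targets="-0.2 0 0 0 0 0 0;-0.2 0 0 0 0 0 0;-0.2 0 0 0 0 0 0;-0.2 0 0 0.04 0 0 0;-0.2 0 0 0.11 0 0 0;-0.2 0 0 0.19 0 0 0;-0.2 0 0 0.27 0 0 0;-0.2 0 0 0.35 0 0 0;-0.2 0 0 0.42 0 0 0;-0.2 0 0 0.434 0 0 0",
)

```text
clock: 27.87
eef_pos: [0.4873, 0.344, 0.3171]
tool_rot: [0.662, 0.749, 0.006, 0.001]
ft_force: [0.2, 0.2, 0.3]
grip_width: 0.0345
grasp_force: 0.0
```

Request:
step_arm(
  targets="-0.2 0.01 -0.05 0 0 0 0.1;-0.2 0.02 -0.12 0 0 0 0.2;-0.2 0.04 -0.2 0 0 0 0.3;-0.2 0.06 -0.28 0 0 0 0.4;-0.2 0.08 -0.36 0 0 0 0.5;-0.2 0.09 -0.44 0 0 0 0.6;-0.2 0.11 -0.52 0 0 0 0.7;-0.2 0.13 -0.6 0 0 0 0.8;-0.2 0.14 -0.68 0 0 0 0.9;-0.2 0.16 -0.75 0 0 0 1",
)

```text
clock: 28.7
eef_pos: [0.5649, -0.0349, 0.3091]
tool_rot: [0.324, 0.946, -0.0, -0.0]
ft_force: [0.4, 0.8, 0.2]
grip_width: 0.0338
grasp_force: 0.0
```

Request:
step_arm(
  targets="-0.2 0.01 -0.068 0 0 0 0.15;-0.2 0.01 -0.068 0 0 0 0.3;-0.2 0.01 -0.068 0 0 0 0.45;-0.2 0.01 -0.068 0 0 0 0.6;-0.2 0.01 -0.068 0 0 0 0.66;-0.2 0.01 -0.068 0 0 0 0.66;-0.2 0.01 -0.068 0 0 0 0.66",
)

```text
clock: 29.28
eef_pos: [0.5704, -0.0663, 0.3089]
tool_rot: [0.073, 0.997, -0.0, -0.0]
ft_force: [-0.1, -0.2, 0.4]
grip_width: 0.0341
grasp_force: 0.0
```

Run:
```python
from h import *
q=st()[2];print(st(),np.degrees(2*np.arctan2(q[1],q[0]))-90); print(tray("pics/t6.png"))
```

```text
(29.2833, array([ 0.5704, -0.0663,  0.3089]), array([ 0.0729,  0.9973, -0.    , -0.0003]), array([-0.124 , -0.2393,  0.4165]), 0.034105280405803136, 0.0) 81.64141459529063
(2942, ((0.45455795526504517, 0.3422057032585144), (0.2706974446773529, 0.13261833786964417), 7.196365833282471))
```

View pics/t6.png

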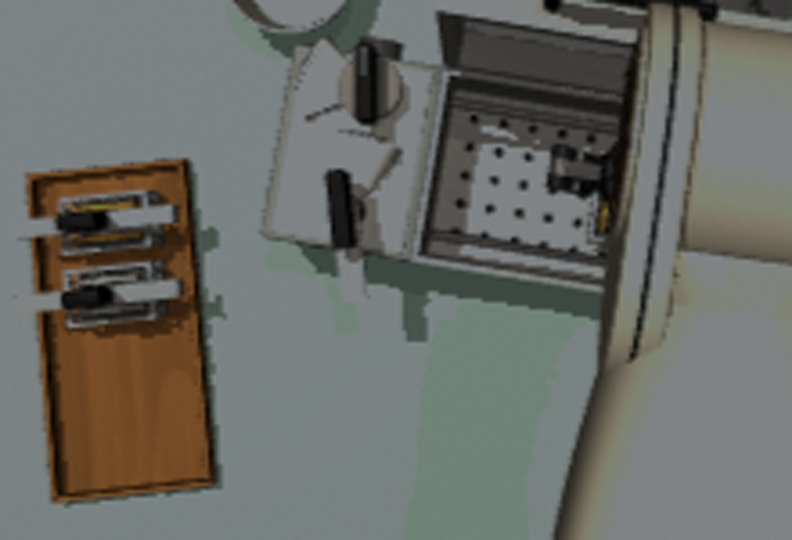

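Two baskets stand upright in the tray at (115,222) and (118,293). Next is basket 3.

Request:
step_arm(
  targets="-0.2 0 0 -0.07 0 0 0;-0.2 0 0 -0.15 0 0 0;-0.2 0 0 -0.23 0 0 0;-0.2 0 0 -0.3 0 0 0;-0.2 0 0 -0.36 0 0 0;-0.2 0 0 -0.385 0 0 0;-0.2 0 0 -0.394 0 0 0;-0.2 0 0 -0.394 0 0 0;-1 0 0 -0.394 0 0 0;-1 0 0 -0.394 0 0 0",
)

```text
clock: 30.17
eef_pos: [0.5719, -0.0665, 0.1142]
tool_rot: [0.072, 0.997, -0.0, 0.002]
ft_force: [1.0, 0.6, -0.4]
grip_width: 0.0132
grasp_force: 59.9
```

Request:
step_arm(
  targets="-1 0 0 0 0 0 0;-1 0 0 0 0 0 0;-1 0 0 0 0 0 0;-1 0 0 0.02 0 0 0;-1 0 0 0.05 0 0 0;-1 0 0 0.1 0 0 0;-1 0 0 0.17 0 0 0;-1 0 0 0.24 0 0 0;-1 0 0 0.31 0 0 0;-1 0 0 0.37 0 0 0",
)

```text
clock: 31.0
eef_pos: [0.5698, -0.0661, 0.2999]
tool_rot: [0.072, 0.997, 0.0, 0.0]
ft_force: [0.6, -0.2, -3.0]
grip_width: 0.0133
grasp_force: 59.7
```

Request:
step_arm(
  targets="-1 0 0 0.03 0 0 0;-1 0 0 0.04 0 0 0;-1 0 0 0.04 0 0 0;-1 0 0 0.04 0 0 0",
)

```text
clock: 31.33
eef_pos: [0.5698, -0.0661, 0.3159]
tool_rot: [0.072, 0.997, 0.0, -0.001]
ft_force: [0.0, 0.8, -3.2]
grip_width: 0.0131
grasp_force: 59.9
```

Run:
```python
from h import *
q=st()[2];print(st(),np.degrees(2*np.arctan2(q[1],q[0]))-90); print(tray())
```

```text
(31.3333, array([ 0.5698, -0.0661,  0.3159]), array([ 0.0721,  0.9974,  0.0001, -0.0013]), array([ 0.0085,  0.7832, -3.2464]), 0.01311007055283901, 59.85941827297211) 81.72805171944873
(2939, ((0.45455795526504517, 0.3422057032585144), (0.2706974446773529, 0.13261833786964417), 7.196365833282471))
```

Request:
step_arm(
  targets="-1 -0.01 0.03 0 0 0 -0.06;-1 -0.03 0.09 0 0 0 -0.15;-1 -0.06 0.16 0 0 0 -0.25;-1 -0.08 0.23 0 0 0 -0.35;-1 -0.11 0.3 0 0 0 -0.45;-1 -0.13 0.37 0 0 0 -0.55;-1 -0.16 0.44 0 0 0 -0.65;-1 -0.18 0.51 0 0 0 -0.75;-1 -0.21 0.58 0 0 0 -0.85;-1 -0.23 0.65 0 0 0 -0.9",
)

```text
clock: 32.22
eef_pos: [0.4531, 0.2597, 0.3153]
tool_rot: [0.414, 0.91, -0.002, -0.001]
ft_force: [1.1, -0.5, -3.1]
grip_width: 0.0132
grasp_force: 59.7
```

Request:
step_arm(
  targets="-1 -0.02 0.06 0 0 0 -0.12;-1 -0.04 0.11 0 0 0 -0.26;-1 -0.055 0.145 0 0 0 -0.4;-1 -0.059 0.153 0 0 0 -0.54;-1 -0.059 0.153 0 0 0 -0.68;-1 -0.059 0.153 0 0 0 -0.75;-1 -0.059 0.153 0 0 0 -0.76;-1 -0.059 0.153 0 0 0 -0.76;-1 -0.059 0.153 0 0 0 -0.76",
)

```text
clock: 32.97
eef_pos: [0.4256, 0.3348, 0.3161]
tool_rot: [0.662, 0.749, -0.001, -0.0]
ft_force: [-0.7, 1.1, -2.5]
grip_width: 0.0132
grasp_force: 59.8
```

Run:
```python
from h import *
q=st()[2];print(st(),np.degrees(2*np.arctan2(q[1],q[0]))-90); print(tray())
```

```text
(32.9667, array([0.4256, 0.3348, 0.3161]), array([ 0.6621,  0.7494, -0.0012, -0.0002]), array([-0.6972,  1.0831, -2.4601]), 0.013199161243460026, 59.75004851818085) 7.081985824839677
(2773, ((0.4525730311870575, 0.3594328761100769), (0.2704482078552246, 0.169110968708992), 6.791247844696045))
```

Request:
step_arm(
  targets="-1 0 0 -0.06 0 0 0;-1 0 0 -0.13 0 0 0;-1 0 0 -0.2 0 0 0;-1 0 0 -0.27 0 0 0;-1 0 0 -0.33 0 0 0;-1 0 0 -0.38 0 0 0;-1 0 0 -0.41 0 0 0;-1 0 0 -0.43 0 0 0;-1 0 0 -0.438 0 0 0;-1 0 0 -0.444 0 0 0",
)

```text
clock: 33.85
eef_pos: [0.4262, 0.3353, 0.0953]
tool_rot: [0.662, 0.749, 0.0, 0.0]
ft_force: [0.8, 0.7, -2.7]
grip_width: 0.0133
grasp_force: 59.6
```

Request:
step_arm(
  targets="-1 0 0 -0.003 0 0 0;-1 0 0 -0.006 0 0 0;-1 0 0 -0.007 0 0 0",
)

```text
clock: 34.1
eef_pos: [0.4267, 0.336, 0.0943]
tool_rot: [0.662, 0.749, 0.002, 0.0]
ft_force: [-3.0, -0.9, 6.8]
grip_width: 0.0129
grasp_force: 61.2
```

Request:
step_arm(
  targets="-0.2 0 0 0 0 0 0;-0.2 0 0 0 0 0 0;-0.2 0 0 0 0 0 0;-0.2 0 0 0.04 0 0 0;-0.2 0 0 0.11 0 0 0;-0.2 0 0 0.19 0 0 0;-0.2 0 0 0.27 0 0 0;-0.2 0 0 0.35 0 0 0;-0.2 0 0 0.42 0 0 0;-0.2 0 0 0.434 0 0 0",
)

```text
clock: 34.93
eef_pos: [0.428, 0.3368, 0.3166]
tool_rot: [0.662, 0.749, 0.006, 0.001]
ft_force: [0.3, 0.2, 0.4]
grip_width: 0.0346
grasp_force: 0.0
```

Request:
step_arm(
  targets="-0.2 0.01 -0.05 0 0 0 0.1;-0.2 0.03 -0.12 0 0 0 0.2;-0.2 0.05 -0.19 0 0 0 0.3;-0.2 0.08 -0.26 0 0 0 0.4;-0.2 0.1 -0.33 0 0 0 0.5;-0.2 0.12 -0.4 0 0 0 0.6;-0.2 0.14 -0.47 0 0 0 0.7;-0.2 0.16 -0.54 0 0 0 0.8;-0.2 0.18 -0.61 0 0 0 0.9;-0.2 0.2 -0.68 0 0 0 1",
)

```text
clock: 35.77
eef_pos: [0.5262, -0.0066, 0.3088]
tool_rot: [0.324, 0.946, 0.0, 0.0]
ft_force: [0.9, 0.7, 0.5]
grip_width: 0.0343
grasp_force: 0.0
```

Request:
step_arm(
  targets="-0.2 0.02 -0.07 0 0 0 0.15;-0.2 0.04 -0.14 0 0 0 0.3;-0.2 0.06 -0.2 0 0 0 0.45;-0.2 0.073 -0.238 0 0 0 0.6;-0.2 0.073 -0.238 0 0 0 0.66;-0.2 0.073 -0.238 0 0 0 0.66;-0.2 0.073 -0.238 0 0 0 0.66;-0.2 0.073 -0.238 0 0 0 0.66",
)

```text
clock: 36.43
eef_pos: [0.5623, -0.1232, 0.3088]
tool_rot: [0.072, 0.997, 0.0, -0.0]
ft_force: [0.7, 1.5, 0.1]
grip_width: 0.0336
grasp_force: 0.0
```

Run:
```python
from h import *
q=st()[2];print(st(),np.degrees(2*np.arctan2(q[1],q[0]))-90); print(tray("pics/t7.png"))
```

```text
(36.4333, array([ 0.5623, -0.1232,  0.3088]), array([ 0.0724,  0.9974,  0.0001, -0.    ]), array([0.703 , 1.4929, 0.0801]), 0.033617511794967636, 0.0) 81.70119684076934
(2485, ((0.45455795526504517, 0.3422057032585144), (0.2706974446773529, 0.13261833786964417), 7.196365833282471))
```

Request:
step_arm(
  targets="-0.2 0 0 -0.07 0 0 0;-0.2 0 0 -0.15 0 0 0;-0.2 0 0 -0.23 0 0 0;-0.2 0 0 -0.3 0 0 0;-0.2 0 0 -0.36 0 0 0;-0.2 0 0 -0.385 0 0 0;-0.2 0 0 -0.394 0 0 0;-0.2 0 0 -0.394 0 0 0;-1 0 0 -0.394 0 0 0;-1 0 0 -0.394 0 0 0",
)

```text
clock: 37.32
eef_pos: [0.5639, -0.1239, 0.1139]
tool_rot: [0.072, 0.997, -0.001, 0.002]
ft_force: [0.8, -2.6, -0.5]
grip_width: 0.0132
grasp_force: 59.9
```

Request:
step_arm(
  targets="-1 0 0 0 0 0 0;-1 0 0 0 0 0 0;-1 0 0 0 0 0 0;-1 0 0 0.02 0 0 0;-1 0 0 0.05 0 0 0;-1 0 0 0.1 0 0 0;-1 0 0 0.17 0 0 0;-1 0 0 0.24 0 0 0;-1 0 0 0.31 0 0 0;-1 0 0 0.37 0 0 0",
)

```text
clock: 38.15
eef_pos: [0.5619, -0.1238, 0.2995]
tool_rot: [0.072, 0.997, -0.0, 0.0]
ft_force: [1.1, -0.8, -1.7]
grip_width: 0.0132
grasp_force: 59.9
```

Request:
step_arm(
  targets="-1 0 0 0.03 0 0 0;-1 0 0 0.04 0 0 0;-1 0 0 0.04 0 0 0;-1 0 0 0.04 0 0 0",
)

```text
clock: 38.48
eef_pos: [0.5619, -0.1237, 0.3155]
tool_rot: [0.072, 0.997, 0.0, -0.001]
ft_force: [0.5, -0.1, -1.6]
grip_width: 0.0132
grasp_force: 59.9
```

Run:
```python
from h import *
q=st()[2];print(st(),np.degrees(2*np.arctan2(q[1],q[0]))-90); print(tray())
```

```text
(38.4833, array([ 0.5619, -0.1237,  0.3155]), array([ 0.0722,  0.9974,  0.0002, -0.0011]), array([ 0.5292, -0.1043, -1.5642]), 0.013195762475870978, 59.94979798793793) 81.72258239558141
(2481, ((0.45455795526504517, 0.3422057032585144), (0.2706974446773529, 0.13261833786964417), 7.196365833282471))
```

Request:
step_arm(
  targets="-1 -0.013 0.03 0 0 0 -0.06;-1 -0.04 0.09 0 0 0 -0.15;-1 -0.07 0.16 0 0 0 -0.25;-1 -0.1 0.23 0 0 0 -0.35;-1 -0.13 0.3 0 0 0 -0.45;-1 -0.16 0.37 0 0 0 -0.55;-1 -0.19 0.44 0 0 0 -0.65;-1 -0.22 0.51 0 0 0 -0.75;-1 -0.25 0.58 0 0 0 -0.85;-1 -0.28 0.645 0 0 0 -0.9",
)

```text
clock: 39.37
eef_pos: [0.4204, 0.1999, 0.3148]
tool_rot: [0.414, 0.91, -0.001, -0.001]
ft_force: [-0.3, 0.6, -1.6]
grip_width: 0.0134
grasp_force: 59.9
```

Request:
step_arm(
  targets="-1 -0.03 0.07 0 0 0 -0.12;-1 -0.06 0.14 0 0 0 -0.26;-1 -0.09 0.2 0 0 0 -0.4;-1 -0.105 0.24 0 0 0 -0.54;-1 -0.112 0.258 0 0 0 -0.68;-1 -0.112 0.258 0 0 0 -0.75;-1 -0.112 0.258 0 0 0 -0.76;-1 -0.112 0.258 0 0 0 -0.76;-1 -0.112 0.258 0 0 0 -0.76",
)

```text
clock: 40.12
eef_pos: [0.3662, 0.3271, 0.3158]
tool_rot: [0.662, 0.749, -0.001, -0.0]
ft_force: [0.3, 0.9, -1.8]
grip_width: 0.0134
grasp_force: 59.9
```

Run:
```python
from h import *
q=st()[2];print(st(),np.degrees(2*np.arctan2(q[1],q[0]))-90); print(tray())
```

```text
(40.1167, array([0.3662, 0.3271, 0.3158]), array([ 0.6622,  0.7493, -0.0012, -0.0001]), array([ 0.3211,  0.8921, -1.8408]), 0.013360106553437353, 59.85272705554962) 7.0681815444505105
(2324, ((0.45285940170288086, 0.3558134138584137), (0.27029237151145935, 0.16108137369155884), 6.964639663696289))
```

Request:
step_arm(
  targets="-1 0 0 -0.06 0 0 0;-1 0 0 -0.13 0 0 0;-1 0 0 -0.2 0 0 0;-1 0 0 -0.27 0 0 0;-1 0 0 -0.33 0 0 0;-1 0 0 -0.38 0 0 0;-1 0 0 -0.41 0 0 0;-1 0 0 -0.43 0 0 0;-1 0 0 -0.438 0 0 0;-1 0 0 -0.444 0 0 0",
)

```text
clock: 41.0
eef_pos: [0.3668, 0.3276, 0.0948]
tool_rot: [0.663, 0.749, 0.0, -0.0]
ft_force: [-0.8, -0.2, -1.7]
grip_width: 0.0133
grasp_force: 59.8
```

Request:
step_arm(
  targets="-1 0 0 -0.003 0 0 0;-1 0 0 -0.005 0 0 0;-1 0 0 -0.005 0 0 0",
)

```text
clock: 41.25
eef_pos: [0.3671, 0.3282, 0.094]
tool_rot: [0.662, 0.749, 0.001, 0.0]
ft_force: [-2.1, -0.8, 4.4]
grip_width: 0.0133
grasp_force: 60.7
```

Request:
step_arm(
  targets="-0.2 0 0 0 0 0 0;-0.2 0 0 0 0 0 0;-0.2 0 0 0 0 0 0;-0.2 0 0 0.04 0 0 0;-0.2 0 0 0.11 0 0 0;-0.2 0 0 0.19 0 0 0;-0.2 0 0 0.27 0 0 0;-0.2 0 0 0.35 0 0 0;-0.2 0 0 0.43 0 0 0;-0.2 0 0 0.5 0 0 0",
)

```text
clock: 42.08
eef_pos: [0.3665, 0.3278, 0.3455]
tool_rot: [0.662, 0.749, 0.001, 0.0]
ft_force: [0.3, 2.3, -0.1]
grip_width: 0.034
grasp_force: 0.0
```

Request:
step_arm(
  targets="-0.2 0.03 -0.03 0.032 0 0 0;-0.2 0.07 -0.08 0.032 0 0 -0.05;-0.2 0.12 -0.14 0.032 0 0 -0.1;-0.2 0.17 -0.2 0.032 0 0 -0.15;-0.2 0.22 -0.26 0.032 0 0 -0.2;-0.2 0.27 -0.32 0.032 0 0 -0.25;-0.2 0.32 -0.38 0.032 0 0 -0.3;-0.2 0.37 -0.44 0.032 0 0 -0.34;-0.2 0.42 -0.5 0.032 0 0 -0.34;-0.2 0.47 -0.56 0.032 0 0 -0.34",
)

```text
clock: 42.92
eef_pos: [0.6025, 0.046, 0.3585]
tool_rot: [0.756, 0.654, 0.0, 0.0]
ft_force: [0.9, 0.8, 0.6]
grip_width: 0.0341
grasp_force: 0.0
```

Request:
step_arm(
  targets="-0.2 0.05 -0.06 0 0 0 0;-0.2 0.1 -0.12 0 0 0 0;-0.2 0.15 -0.17 0 0 0 0;-0.2 0.17 -0.195 0 0 0 0;-0.2 0.18 -0.205 0 0 0 0;-0.2 0.18 -0.205 0 0 0 0;-0.2 0.18 -0.205 0 0 0 0",
)

```text
clock: 43.5
eef_pos: [0.6918, -0.0551, 0.3573]
tool_rot: [0.757, 0.654, -0.0, -0.0]
ft_force: [0.2, 1.2, 0.0]
grip_width: 0.0337
grasp_force: 0.0
```

Run:
```python
from h import *
q=st()[2];print(st(),np.degrees(2*np.arctan2(q[1],q[0]))-90); print(tray("pics/t8.png"))
im=bot.camera("wrist");cv2.imwrite("pics/w8.png",im[:,:,::-1])
```

```text
(43.5, array([ 0.6918, -0.0551,  0.3573]), array([ 0.7565,  0.654 , -0.0002, -0.0004]), array([0.1937, 1.1805, 0.0445]), 0.03370091679921624, 0.0) -8.316272469697779
(1949, ((0.45469993352890015, 0.34179311990737915), (0.27039623260498047, 0.13357597589492798), 6.791247844696045))
```

View pics/w8.png

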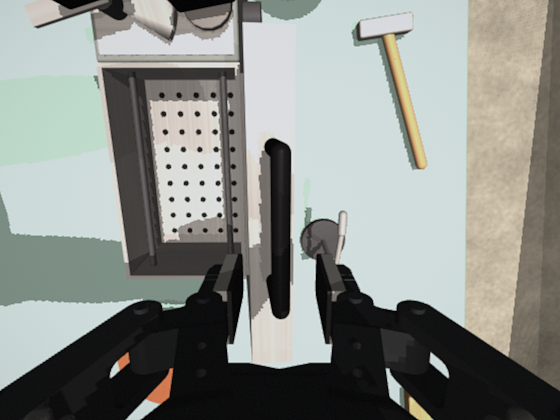

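View pics/t8.png

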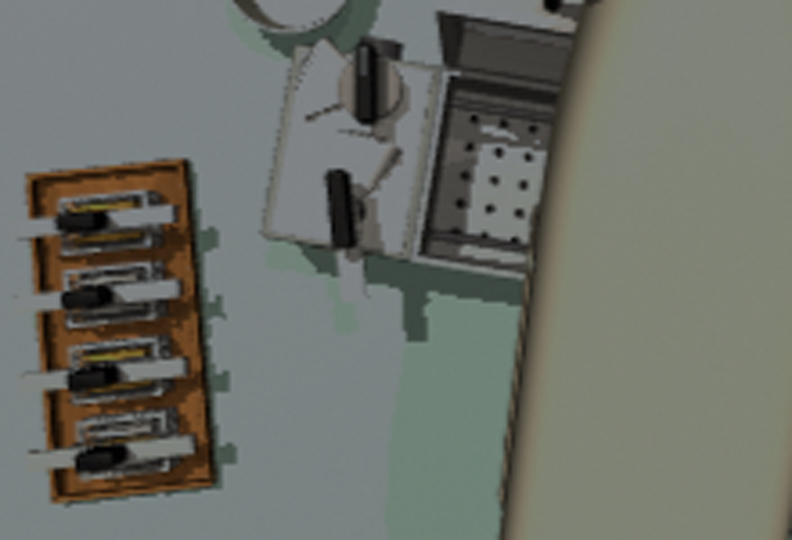

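All four baskets stand in the tray, and the handle bar at (281,230) is centred between the fingers. I'll grip it and close the lid.

Request:
step_arm(
  targets="-0.2 0 0 -0.05 0 0 0;-0.2 0 0 -0.1 0 0 0;-0.2 0 0 -0.123 0 0 0;-0.2 0 0 -0.123 0 0 0;-1 0 0 -0.123 0 0 0;-1 0 0 -0.123 0 0 0;-1 0 0 -0.123 0 0 0;-1 0 0 -0.123 0 0 0",
)

```text
clock: 44.27
eef_pos: [0.6919, -0.054, 0.2993]
tool_rot: [0.756, 0.655, 0.002, 0.001]
ft_force: [-2.1, 2.6, 4.2]
grip_width: 0.0095
grasp_force: 58.8
```

Request:
step_arm(
  targets="-1 -0.037 0.005 0.007 0 0 0;-1 -0.075 0.011 0.01 0 0 0;-1 -0.113 0.016 0.008 0 0 0;-1 -0.15 0.021 0.004 0 0 0;-1 -0.187 0.027 -0.005 0 0 0;-1 -0.223 0.032 -0.017 0 0 0;-1 -0.257 0.037 -0.033 0 0 0;-1 -0.29 0.041 -0.052 0 0 0;-1 -0.32 0.046 -0.074 0 0 0",
)

```text
clock: 45.02
eef_pos: [0.5343, -0.0315, 0.2636]
tool_rot: [0.756, 0.654, 0.004, 0.004]
ft_force: [6.5, -0.0, 0.2]
grip_width: 0.0093
grasp_force: 62.8
```

Request:
step_arm(
  targets="-1 -0.029 0.004 -0.026 0 0 0;-1 -0.054 0.008 -0.054 0 0 0;-1 -0.077 0.011 -0.084 0 0 0;-1 -0.096 0.014 -0.117 0 0 0;-1 -0.113 0.016 -0.151 0 0 0;-1 -0.125 0.018 -0.187 0 0 0;-1 -0.135 0.019 -0.224 0 0 0;-1 -0.14 0.02 -0.255 0 0 0;-1 -0.14 0.02 -0.264 0 0 0;-1 -0.14 0.02 -0.264 0 0 0",
)

```text
clock: 45.85
eef_pos: [0.4626, -0.0213, 0.128]
tool_rot: [0.756, 0.654, 0.001, 0.0]
ft_force: [1.3, 3.4, -4.8]
grip_width: 0.0096
grasp_force: 69.2
```

Request:
step_arm(
  targets="-1 0 0 -0.006 0 0 0;-1 0 0 -0.012 0 0 0;-1 0 0 -0.012 0 0 0",
)

```text
clock: 46.1
eef_pos: [0.4624, -0.0213, 0.1259]
tool_rot: [0.756, 0.654, 0.002, 0.001]
ft_force: [-6.9, 4.0, 22.2]
grip_width: 0.0099
grasp_force: 73.3
```

Request:
step_arm(
  targets="-0.2 0 0 0 0 0 0;-0.2 0 0 0 0 0 0;-0.2 0 0 0 0 0 0;-0.2 0 0 0.05 0 0 0;-0.2 0 0 0.12 0 0 0;-0.2 0 0 0.2 0 0 0;-0.2 0 0 0.27 0 0 0;-0.2 0 0 0.29 0 0 0;-0.2 0.03 0.06 0.29 0 0 0.15;-0.2 0.06 0.12 0.29 0 0 0.3",
)

```text
clock: 46.93
eef_pos: [0.4922, 0.0374, 0.2684]
tool_rot: [0.674, 0.739, 0.001, 0.001]
ft_force: [0.4, -1.0, -0.5]
grip_width: 0.034
grasp_force: 0.0
```

Request:
step_arm(
  targets="-0.2 0.03 0.06 0 0 0 0.15;-0.2 0.06 0.12 0 0 0 0.3;-0.2 0.09 0.17 0 0 0 0.45;-0.2 0.12 0.2 0 0 0 0.6;-0.2 0.126 0.206 0 0 0 0.75;-0.2 0.126 0.206 0 0 0 0.9;-0.2 0.126 0.206 0 0 0 1",
)

```text
clock: 47.52
eef_pos: [0.5545, 0.1415, 0.2655]
tool_rot: [0.337, 0.941, -0.001, -0.001]
ft_force: [-0.5, 0.1, -0.4]
grip_width: 0.0341
grasp_force: 0.0
```

Request:
step_arm(
  targets="0.2 0 0 0 0 0 0.15;0.2 0 0 0 0 0 0.3;0.2 0 0 0 0 0 0.45;0.2 0 0 0 0 0 0.6;0.2 0 0 0 0 0 0.75;0.2 0 0 0 0 0 0.9;0.2 0 0 0 0 0 1;0.2 0 0 0 0 0 1",
)

```text
clock: 48.18
eef_pos: [0.5543, 0.1408, 0.2661]
tool_rot: [-0.046, 0.999, -0.0, -0.001]
ft_force: [0.2, -0.0, -0.1]
grip_width: 0.051
grasp_force: 0.0
```

Run:
```python
from h import *
q=st()[2];print(st(),np.degrees(2*np.arctan2(q[1],q[0]))-90)
im=bot.camera("side");cv2.imwrite("pics/s9.png",cv2.resize(im[130:320,90:400,::-1],(775,475),interpolation=cv2.INTER_CUBIC))
```

```text
(48.1833, array([0.5543, 0.1408, 0.2661]), array([-0.046 ,  0.9989, -0.0005, -0.0008]), array([ 0.1659, -0.0432, -0.0652]), 0.05104196487759714, 0.0) 95.27350788123272
```

View pics/s9.png

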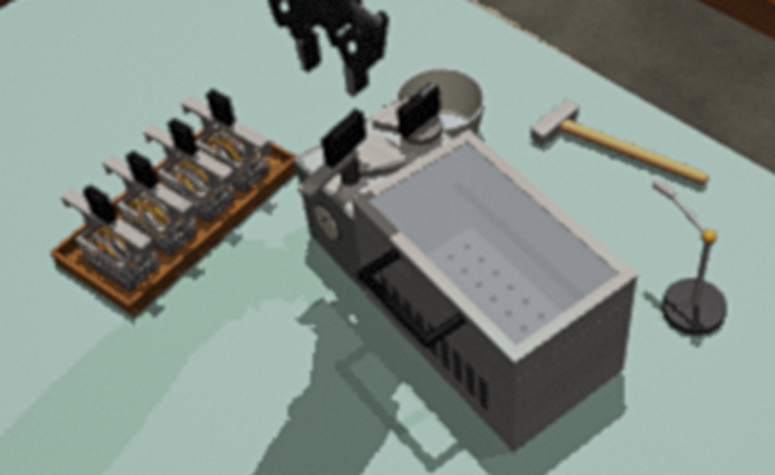

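Request:
step_arm(
  targets="0.2 0.002 0.002 -0.07 0 0 0.03;0.2 0.002 0.002 -0.14 0 0 0.03;0.2 0.002 0.002 -0.18 0 0 0.03;0.2 0.002 0.002 -0.18 0 0 0.03;-1 0.002 0.002 -0.18 0 0 0.03;-1 0.002 0.002 -0.18 0 0 0.03;-1 0.002 0.002 -0.18 0 0 0.03;-1 0.002 0.002 -0.18 0 0 0.03;-1 0.002 0.002 -0.18 0 0 0.03;-1 0.002 0.002 -0.18 0 0 0.03",
)

```text
clock: 49.07
eef_pos: [0.5569, 0.1428, 0.1792]
tool_rot: [-0.058, 0.998, 0.001, 0.002]
ft_force: [0.6, 0.2, 5.5]
grip_width: 0.013
grasp_force: 60.8
```

Request:
step_arm(
  targets="-1 0 0 0 0 0 0.13;-1 0 0 0 0 0 0.26;-1 0 0 0 0 0 0.39;-1 0 0 0 0 0 0.52;-1 0 0 0 0 0 0.65;-1 0 0 0 0 0 0.78;-1 0 0 0 0 0 0.85;-1 0 0 0 0 0 0.85",
)

```text
clock: 49.73
eef_pos: [0.5569, 0.143, 0.1792]
tool_rot: [-0.382, 0.924, 0.0, 0.003]
ft_force: [0.6, 0.9, 7.0]
grip_width: 0.0128
grasp_force: 60.6
```

Request:
step_arm(
  targets="-1 0 0 0 0 0 0.13;-1 0 0 0 0 0 0.26;-1 0 0 0 0 0 0.39;-1 0 0 0 0 0 0.52;-1 0 0 0 0 0 0.65;-1 0 0 0 0 0 0.75;-1 0 0 0 0 0 0.8;-1 0 0 0 0 0 0.82;-1 0 0 0 0 0 0.82",
)

```text
clock: 50.48
eef_pos: [0.5567, 0.1431, 0.1793]
tool_rot: [-0.654, 0.756, -0.0, 0.002]
ft_force: [-0.9, 0.7, 6.6]
grip_width: 0.0131
grasp_force: 60.6
```

Run:
```python
from h import *
o=bot.get_obs();q=o["tool_rot"];print(o["ft_torque"],np.degrees(2*np.arctan2(q[1],q[0]))-90,st())
```

```text
[ 0.4136  0.2248 -0.0949] 171.70172890688593 (50.4833, array([0.5567, 0.1431, 0.1793]), array([-0.6541,  0.7564, -0.0005,  0.0024]), array([-0.858 ,  0.7188,  6.5822]), 0.013136353822406573, 60.62701106071472)
```

Request:
step_arm(
  targets="-1 0 0 0 0 0 0.02;-1 0 0 0 0 0 0.045;-1 0 0 0 0 0 0.06;-1 0 0 0 0 0 0.06",
)

```text
clock: 50.82
eef_pos: [0.5567, 0.143, 0.1793]
tool_rot: [-0.67, 0.742, -0.0, 0.003]
ft_force: [-0.4, 2.3, 7.4]
grip_width: 0.0127
grasp_force: 70.5
```

Run:
```python
from h import *
o=bot.get_obs();q=o["tool_rot"];print(o["ft_torque"],np.degrees(2*np.arctan2(q[1],q[0]))-90,st())
```

```text
[ 0.5898  0.2823 -1.7184] 174.12763830727175 (50.8167, array([0.5567, 0.143 , 0.1793]), array([-0.67  ,  0.7424, -0.0002,  0.0025]), array([-0.3891,  2.2684,  7.3527]), 0.012719175519728402, 70.46251908948761)
```

Request:
step_arm(
  targets="0.2 0 0 0 0 0 0;0.2 0 0 0 0 0 0;0.2 0 0 0 0 0 0;0.2 0 0 0 0 0 0;0.2 0 0 0.07 0 0 0;0.2 0 0 0.14 0 0 0;0.2 0 0 0.21 0 0 0;0.2 0 0 0.28 0 0 0;0.2 0 0 0.34 0 0 0;0.2 0 0 0.34 0 0 0",
)

```text
clock: 51.65
eef_pos: [0.5574, 0.1428, 0.354]
tool_rot: [-0.672, 0.741, -0.003, 0.005]
ft_force: [-0.1, 0.3, 1.0]
grip_width: 0.0511
grasp_force: 0.0
```

Request:
step_arm(
  targets="0.2 -0.06 -0.06 0 0 0 0;0.2 -0.12 -0.12 0 0 0 0;0.2 -0.18 -0.18 0 0 0 0;0.2 -0.24 -0.24 0 0 0 0;0.2 -0.3 -0.3 0 0 0 0;0.2 -0.34 -0.36 0 0 0 0;0.2 -0.36 -0.42 0 0 0 0;0.2 -0.36 -0.45 0 0 0 0;0.2 -0.36 -0.45 0 0 0 0;0.2 -0.36 -0.45 0 0 0 0",
)

```text
clock: 52.48
eef_pos: [0.3751, -0.0832, 0.3465]
tool_rot: [-0.671, 0.741, 0.0, 0.0]
ft_force: [0.3, -0.4, 0.2]
grip_width: 0.0513
grasp_force: 0.0
```

Run:
```python
from h import *
print(st(),tray("pics/t10.png"))
```

```text
(52.4833, array([ 0.3751, -0.0832,  0.3465]), array([-0.671 ,  0.7414,  0.0003,  0.0001]), array([ 0.286 , -0.3662,  0.1603]), 0.051265578512856035, 0.0) (1951, ((0.4545067548751831, 0.34276801347732544), (0.2713385224342346, 0.13223357498645782), 7.5337958335876465))
```

View pics/t10.png

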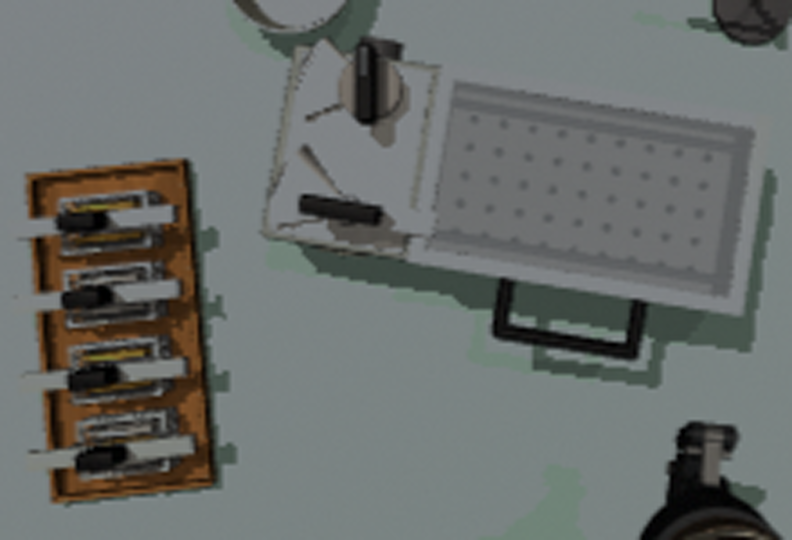

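The final view shows the catch back over the lid at (340,208), the isolator off at (368,82), the lid shut, and all four baskets upright in the tray. Handing the job in.

```bash
python3 -c "
from workcell import bot
print(bot.job_done())"
```

```text
the job is handed in; nothing more can be done
None
```

The job is handed in at about 52 s of the allowed 210 s: isolator off, all four baskets standing upright in the tray, lid shut and catch turned fully back over it; I saw nothing else on the bench move, and the judge returned no verdict.

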